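# Fill the lower stack-nest tote and stack its mate the other way round

## Robot

A 6-joint arm with a two-finger parallel gripper is mounted at the origin on a cart in front of the work surface, level with it; the furniture and walls round the work are solid. World frame = base frame: x ahead of the robot, y to its left, z up, the work surface at z = 0. Lengths are in m, angles in degrees, forces in N, time in s.
With the tool pointing down it reaches from about 0.25 to 0.725 m from the base axis. Payload 9.7 kg.
Tool frame: the origin (TCP) lies between the finger pads; the fingertips stand 11 mm ahead of it and the grasp point (between the pads) lies 8 mm behind it; z points along the fingers, x is the direction in which the jaws open and shut, and the axes are right-handed (so a half turn about z gives the same grasp; the last joint's range is limited). The gripper opens to 85 mm and grips with 20 to 120 N. Pads are 22 mm wide; open, the fingers measure 114 mm over their backs; the gripper's body (76 mm by 85 mm) begins 54 mm behind the grasp point. The pads swing forward as they close: fully open they stand 13 mm farther back than shut.
Start: joints at [-73.682, 4.979, 10.078, 95.1, 0, 90], TCP at [0.155, -0.528, 0.242] pointing down, gripper open.
Joint ranges: [-179.16, 179.16], [-48.56, 103.87], [-65.8, 70.77], [-126.05, 130.52], [-82.76, 87.17], [-180, 180]. Speed limits (degrees/s): [127.2, 127.2, 147.25, 180, 180, 180].

## Interface

Orientations are given as [roll, pitch, yaw] about the fixed x, y, z axes, in that order (R = Rz(yaw) Ry(pitch) Rx(roll)).
In Python, from workcell import get_obs, camera, job_done gives the robot as it stands.
- The arm moves only by the tool arm_command, never from a script. Its argument "increments" is a list of rows, each a list of 2 entries, a list of its own where there are three numbers: the shift along the tool's x, y, z in units of 25 mm (1.0 is 25 mm), then the turn about the tool's z in units of 6 degrees (1.0 is 6 degrees). In form: [[[dx, dy, dz], roll], ...]. A call has 1 to 5 rows; each row is the pose to reach, as a shift and turn from the pose measured when the call began, along the tool's axes at that moment; what a row does not reach only later rows make up. A row lasts 1/10 s, in which the tool goes at most 50 mm and 8.59 degrees, less where a joint would pass 70% of its speed; a pose out of reach is approached as far as the arm can. A call with a gripper value outside its range is refused whole. "claw" is the closure, from -1 (fully open) to 1 (shut), so that 0 is half open, set as the call begins (left out, the last holds). The fingers move at their own pace and stop on an object; "force" is the grip in N (left out, the last holds). Time passes only in rows, so rows that repeat a pose let the fingers close. It gives the time, the measured TCP pose, the force and the opening at its end, in the units of the state.
- get_obs(): the state, without advancing time (a new reading comes with each control period).
- camera(name): name is "scene" or "side" or "wrist"; returns a dict with "frame" (420x560x3 uint8, red, green, blue), "range_z" (420x560 float32, m along the optical axis (not along the pixel's ray), 0 where there is no reading), "K" (3x3 intrinsics, pixels), "k1" (the pictures are not rectified: a ray, as slopes to the right and down, at radius r is drawn at 1 + k1 r^2 times it, then the intrinsics apply), "R" (3x3) and "t" (3): a world point X has camera coordinates R X + t; the wrist camera has in their place "hand_eye" (4x4, takes a point from camera to tool coordinates, whose origin is the TCP and whose axes are the tool frame's). Camera axes: x right, y down, z forward; pixel columns grow to the right and rows downward; lengths in m; the calibration is good to about 2 mm. A picture is of the moment at which its call begins: read the wrist's pose just before it.
- job_done(): hands the job in, once; it reports no verdict.
The state is a dict: "time": time; "q": joint angles; "qd": joint speeds; "joint_efforts": joint torques, N m; "ee_pos": TCP position; "tcp_rot": TCP orientation; "wrist_force": force on the tool from outside, world axes, zero at the start; "torque": the same for the moment, N m; "opening": finger opening in m.
Only numpy, scipy, OpenCV 4.12 (cv2) and the standard library are available. Lean on these libraries where they do the work, as an engineer would, in place of code of your own. Each camera call takes 0.05 s, during which the arm holds its last target.

## Task

Two empty grey totes stand nested one in the other at the left of the bench: lift the inner one out and stand it on a free spot of the bench, then put the two standing M12 bolts into the tote that stayed behind. Take the first tote again and, turned end for end, set it (do not let it fall) on top of the other, so that it does not sink in but stands on the ledges, stacked level above the bolts. Leave the gauge block, the spanner and the small zinc latch where they lie.

Things in the scene. Friction and masses are not known exactly. Their poses are not given: they have to be found in the camera images.
- lower_tote_mid (a point): Lower of two equal grey plastic stack-nest totes: open troughs 164 mm long (x), 62 mm wide (y), 68 mm high. It stands on the bench at the left, long axis within 0.35 rad of world x. Point: its centre, 34 mm above its underside. x runs to its tongue end, z up. 0.16 kg, loose. Inner floor 2.5 mm up, 114 x 39 mm; the walls lean out, 45 mm wide inside 30 mm up.
- upper_tote_mid (a point): Centre of the other tote, equal in size and axes (x to its tongue end). At the start it is nested in the lower one, the same way round, 32 mm higher: only its collar shows above the lower rim. Lifts straight out, walls clear by 1.4 mm. Take it from above at mid-length across the 62 mm collar; fingers more than 32 mm below its rim would clamp both totes.
- upper_tote_tongue (a point): Middle of the outer face of the upper tote's tongue end, half-way up: 82 mm from its centre along its +x. Turned end for end against the lower tote its columns stand on the lower one's ledges: stacked, 60 mm above it, the foot 8 mm deep inside the lower rim with about 4.8 mm of play each way (unturned it would nest again, 32 mm above).
- lower_tote: The same lower tote; origin at the centre of its underside. An upright collar runs round each tote from 36 mm up to the rim at 68 mm. Tongue end (+x): one column bulges out in the middle, with a 14 mm deep ledge inside each corner. Notch end (-x): a column in each corner and one ledge in the middle. Ledges lie 8 mm below the rim. Foot 44 mm wide.
- upper_tote: The same upper tote; origin at the centre of its underside, axes as above. It stands safely by itself on the bench; the strip before the lidded tin, between the vice's bar and the bolts, is free: the tote fits there lying across (along world y), about x 0.455, y 0.03.
- bolt_1_mid (a point): Steel M12 bolt, 50 mm long, standing upright on its hexagon head on the bench in the right front part: head 21 mm across and 8 mm high at the bottom, plain shank 12 mm thick above it. The point is its centre, 25 mm above the bench; z up along the shank. 0.06 kg, loose.
- bolt_2_mid (a point): Steel M12 bolt, 50 mm long, standing upright on its hexagon head on the bench in the right front part: head 21 mm across and 8 mm high at the bottom, plain shank 12 mm thick above it. The point is its centre, 25 mm above the bench; z up along the shank. 0.06 kg, loose.
- bolt_1: The same bolt; origin at the centre of the underside of its head. On the way to the totes stand the lidded tin (about 55 mm high) and the blue vice (85 mm high, its bar reaching towards the robot): carry over them. The toggle clamp (66 mm high) stands 3 to 10 cm behind the bolts.
- bolt_2: The same bolt; origin at the centre of the underside of its head. On the way to the totes stand the lidded tin (about 55 mm high) and the blue vice (85 mm high, its bar reaching towards the robot): carry over them. The toggle clamp (66 mm high) stands 3 to 10 cm behind the bolts.
- gauge_block: Bystander: ground steel block 30 x 40 x 50 mm, loose, standing near the press; origin at the centre of its underside.
- spanner: Bystander: steel spanner 183 mm long, 8 mm thick, lying behind the lidded tin; origin at the middle of its underside.
- latch_1: Bystander: small stamped zinc part, 29 x 49 x 13 mm, lying near the toggle clamp; origin at the middle of its underside.

How it is judged (in metres and radians):
On the way, in this order (a step that is already met when the one before it is completed fails the run):
1. the upper tote has been taken out and stands by itself upright on the bench, let go (height (world z) of upper_tote_mid below 0.042 m and angle between upper_tote_mid's own z axis and vertical below 0.06 rad and horizontal distance between upper_tote_mid and lower_tote_mid above 0.06 m and contact force between the fingers and upper_tote below 0.1 N and linear speed of upper_tote below 0.02 m/s), for 0.2 s.
2. both bolts are in the tote that stayed behind, let go (x of bolt_1_mid in the frame of lower_tote_mid between -0.07 and 0.07 m and y of bolt_1_mid in the frame of lower_tote_mid between -0.028 and 0.028 m and z of bolt_1_mid in the frame of lower_tote_mid between -0.034 and 0.022 m and x of bolt_2_mid in the frame of lower_tote_mid between -0.07 and 0.07 m and y of bolt_2_mid in the frame of lower_tote_mid between -0.028 and 0.028 m and z of bolt_2_mid in the frame of lower_tote_mid between -0.034 and 0.022 m and contact force between the fingers and bolt_1 below 0.1 N and contact force between the fingers and bolt_2 below 0.1 N), for 0.1 s.
At the end, for the whole second after the job is handed in: The lower tote stands level on the bench with both bolts inside it; the upper tote stands level on its ledges, turned end for end, its centre 60 mm (+-4) above the lower one's, within 12 mm sideways and 0.14 rad of parallel, tongue end over the lower tote's notch end; all released and at rest (z of upper_tote_mid in the frame of lower_tote_mid between 0.056 and 0.064 m and horizontal distance between upper_tote_mid and lower_tote_mid below 0.012 m and angle between the x axis of upper_tote_mid and the x axis of lower_tote_mid, either way round below 0.14 rad and x of upper_tote_tongue in the frame of lower_tote_mid below -0.06 m and angle between each of upper_tote_mid, lower_tote_mid's own z axis and vertical below 0.06 rad and x of bolt_1_mid in the frame of lower_tote_mid between -0.07 and 0.07 m and y of bolt_1_mid in the frame of lower_tote_mid between -0.028 and 0.028 m and z of bolt_1_mid in the frame of lower_tote_mid between -0.034 and 0.022 m and x of bolt_2_mid in the frame of lower_tote_mid between -0.07 and 0.07 m and y of bolt_2_mid in the frame of lower_tote_mid between -0.028 and 0.028 m and z of bolt_2_mid in the frame of lower_tote_mid between -0.034 and 0.022 m and height (world z) of lower_tote_mid between 0.026 and 0.042 m and linear speed of each of upper_tote, lower_tote, bolt_1, bolt_2 below 0.02 m/s); the robot touches nothing.
It fails at once if the upper tote is dropped (falls freely by more than about 13 mm) (linear speed of upper_tote above 0.5 m/s and contact force between each of the arm, the fingers and upper_tote below 0.1 N).
It fails at once if the gauge block is pushed away (more than 25 mm) (distance of gauge_block from where it was at the start of the episode above 0.025 m).
It fails at once if the spanner is pushed away (more than 25 mm) (distance of spanner from where it was at the start of the episode above 0.025 m).
It fails at once if the latch 1 is pushed away (more than 25 mm) (distance of latch_1 from where it was at the start of the episode above 0.025 m).
It also fails if it takes over 72 s, if anything falls off the work surface, if the arm or the gripper's body presses on something with over 40 N, if the wrist force passes 120 N, or if a joint passes its speed limit or range.

## Working session

There is one attempt and no reset: what is moved stays moved. The work goes in short steps, Python scripts to look and compute and a tool call to move; the robot and the scene stay as the last step left them, time stands still between calls to the robot, and variables do not carry over. Pictures are saved under pics/ and viewed, and the job is handed in when it is done.

Besides the shell and the picture viewer there is one more tool, called as a command line: name --argument value ..., lists and objects as JSON in quotes. arm_command: Moves the arm, as the interface text tells. Its arguments: {"type":"object","properties":{"increments":{"type":"array"},"claw":{"type":"number"},"force":{"type":"number"}},"required":["increments"]}

```bash
ls; mkdir -p pics; python3 - <<'E'
from workcell import get_obs,camera
import cv2,numpy as np
o=get_obs();print(o)
for n in("scene","side","wrist"):
    c=camera(n);cv2.imwrite(f"pics/{n}0.png",c["frame"][:,:,::-1]);np.savez(f"/tmp/{n}0.npz",**c)
    print(n,{k:np.round(v,4).tolist() if not np.isscalar(v) else v for k,v in c.items() if k not in("frame","range_z")})
print(get_obs()["time"])
E
```

```text
pics
{'time': 0.0, 'q': array([-7.36809275e+01,  5.01063216e+00,  1.00331750e+01,  9.50992334e+01,
       -9.09890431e-05,  9.00006710e+01]), 'qd': array([-0.00157876, -0.02610152, -0.002549  , -0.0203917 , -0.05322518,
        0.00774745]), 'joint_efforts': array([ 5.96605914e-04, -5.20390248e+01,  4.64801717e+01,  1.64824032e-02,
        3.10076564e-05, -2.91398692e-07]), 'ee_pos': array([ 0.15448   , -0.5276299 ,  0.24157609]), 'tcp_rot': array([ 1.79999908e+02,  7.66905829e-02, -7.36815986e+01]), 'wrist_force': array([-0.58001182,  0.23391368,  0.26593568]), 'torque': array([ 0.0310448 , -0.00671277,  0.02693442]), 'opening': 0.08525867031645115}
scene {'K': [[526.7812, 0.0, 275.5019], [0.0, 526.7812, 203.0675], [0.0, 0.0, 1.0]], 'k1': -0.11851501648205628, 'R': [[-0.6458, -0.7634, -0.0091], [-0.5089, 0.4393, -0.7403], [0.5691, -0.4735, -0.6723]], 't': [0.3683, 0.3209, 1.0962]}
side {'K': [[392.1598, 0.0, 279.1983], [0.0, 392.1598, 209.3907], [0.0, 0.0, 1.0]], 'k1': 0.01556464312591426, 'R': [[-0.8592, -0.5116, 0.0035], [-0.1888, 0.3108, -0.9315], [0.4755, -0.8011, -0.3636]], 't': [0.5104, 0.1686, 0.9316]}
wrist {'K': [[291.1412, 0.0, 276.5185], [0.0, 291.1412, 212.0143], [0.0, 0.0, 1.0]], 'k1': -0.0534695601601963, 'hand_eye': [[1.0, 0.0007, 0.0011, -0.0001], [-0.001, 0.9444, 0.3287, -0.0837], [-0.0008, -0.3287, 0.9444, -0.1303], [0.0, 0.0, 0.0, 1.0]]}
0.15
```

View pics/scene0.png

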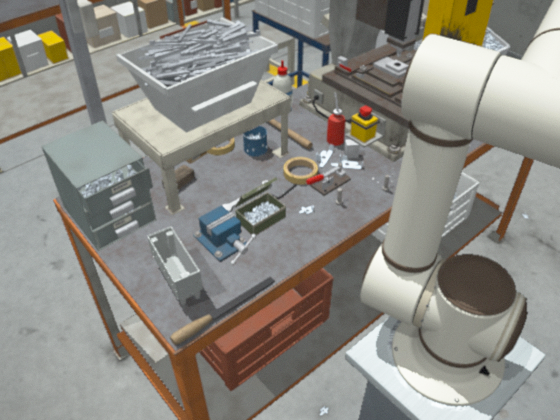

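View pics/side0.png

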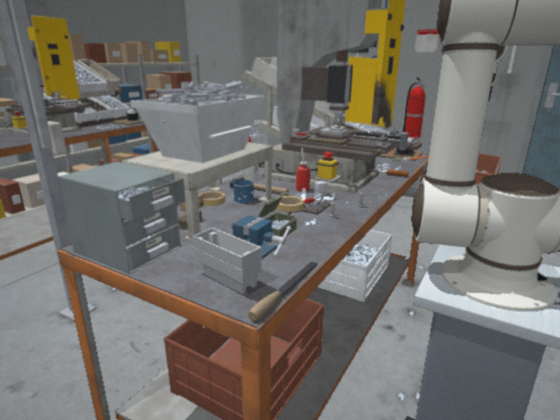

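View pics/wrist0.png

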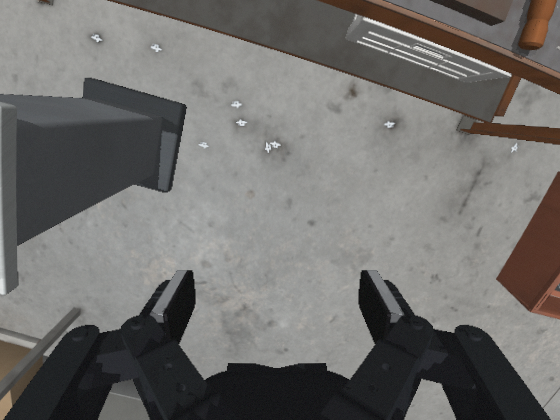

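```bash
cat > h.py <<'E'
import numpy as np,cv2
from scipy.spatial.transform import Rotation as Ro
def norm(c,uv):
    return cv2.undistortPoints(np.asarray(uv,float).reshape(-1,1,2),c["K"],np.array([float(c["k1"]),0,0,0,0])).reshape(-1,2)
def pose(c,obs=None):
    """cam->world R,t"""
    if "hand_eye" in c:
        H=np.asarray(c["hand_eye"]);Rt=Ro.from_euler("xyz",obs["tcp_rot"],degrees=True).as_matrix()
        return Rt@H[:3,:3],Rt@H[:3,3]+obs["ee_pos"]
    return c["R"].T,-c["R"].T@c["t"]
def plane(c,uv,z,obs=None):
    R,t=pose(c,obs);n=norm(c,uv);d=np.c_[n,np.ones(len(n))]@R.T
    return t+d*((z-t[2])/d[:,2])[:,None]
def cloud(c,obs=None):
    R,t=pose(c,obs);h,w=c["range_z"].shape
    u,v=np.meshgrid(np.arange(w),np.arange(h));n=norm(c,np.c_[u.ravel(),v.ravel()])
    z=c["range_z"].ravel();P=(np.c_[n,np.ones(len(n))]*z[:,None])@R.T+t
    P[z<=0]=np.nan
    return P.reshape(h,w,3)
def proj(c,X,obs=None):
    R,t=pose(c,obs);Y=(np.atleast_2d(X)-t)@R;n=Y[:,:2]/Y[:,2:]
    r2=(n**2).sum(1)[:,None];n=n*(1+float(c["k1"])*r2)
    return n@c["K"][:2,:2].T+c["K"][:2,2]
def rel(dw,obs):
    """world displacement -> tool units of 25mm"""
    Rt=Ro.from_euler("xyz",obs["tcp_rot"],degrees=True).as_matrix()
    return Rt.T@np.asarray(dw)/0.025
def load(n): return dict(np.load(f"/tmp/{n}.npz"))
E
python3 - <<'E'
from h import *
for n,(x0,y0,x1,y1) in dict(scene0=(120,150,420,350),side0=(170,160,350,300)).items():
    c=load(n);im=c["frame"][y0:y1,x0:x1,::-1];f=800/(x1-x0)
    cv2.imwrite(f"pics/{n}c.png",cv2.resize(im,None,fx=min(f,600/(y1-y0)),fy=min(f,600/(y1-y0)),interpolation=cv2.INTER_CUBIC))
c=load("scene0");P=cloud(c)
for uv in [(178,262),(300,300),(340,195),(387,182),(340,201),(215,225),(262,213)]: print(uv,P[uv[1],uv[0]])
# top-down ortho map
x0,x1,y0,y1,s=0.25,0.85,-0.3,0.6,0.0012
H=np.full((int((x1-x0)/s),int((y1-y0)/s)),-1.);C=np.zeros(H.shape+(3,),np.uint8)
for nm in("side0","scene0"):
    c=load(nm);P=cloud(c).reshape(-1,3);F=c["frame"].reshape(-1,3)
    ok=(P[:,0]>x0)&(P[:,0]<x1)&(P[:,1]>y0)&(P[:,1]<y1)&(P[:,2]<0.15)&(P[:,2]>-.02)
    P=P[ok];F=F[ok];o=np.argsort(P[:,2])
    i=((x1-P[o,0])/s).astype(int).clip(0,H.shape[0]-1);j=((y1-P[o,1])/s).astype(int).clip(0,H.shape[1]-1)
    if nm=="scene0": H[i,j]=P[o,2];C[i,j]=F[o]
C=cv2.dilate(C,np.ones((2,2)))
for k in range(3,9): cv2.putText(C,f"x.{k}",(0,int((x1-k/10)/s)),0,.4,(255,255,0))
for k in range(-2,6): cv2.putText(C,f"y{k/10}",(int((y1-k/10)/s),12),0,.4,(0,255,0));cv2.line(C,(int((y1-k/10)/s),0),(int((y1-k/10)/s),4),(0,255,0))
cv2.imwrite("pics/top.png",C[:,:,::-1])
E
```

```text
(178, 262) [0.57025165 0.30549178 0.03205581]
(300, 300) [ 0.52559275 -0.06056293 -0.38373429]
(340, 195) [ 0.48619416 -0.15817532  0.0348456 ]
(387, 182) [ 0.44005608 -0.29897352  0.03312013]
(340, 201) [ 0.48314299 -0.15706405  0.01570291]
(215, 225) [0.57153727 0.19032125 0.08156066]
(262, 213) [0.57608354 0.04129903 0.0265926 ]
```

View pics/scene0c.png

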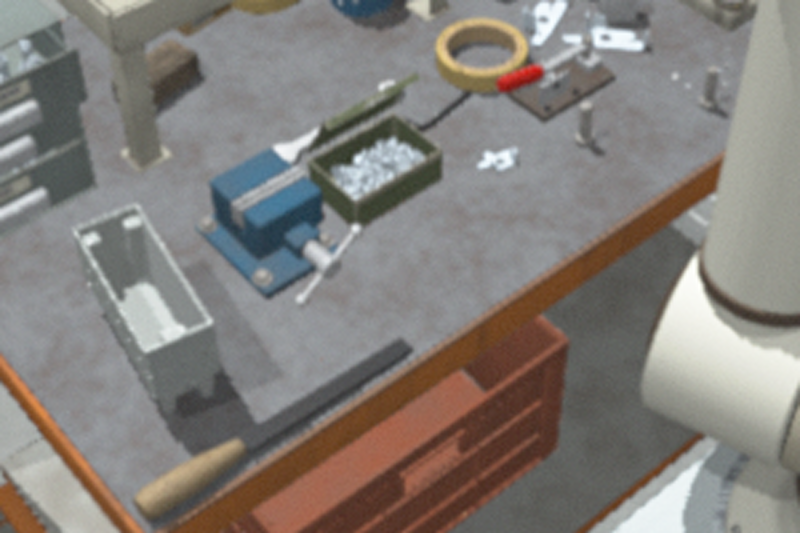

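View pics/top.png

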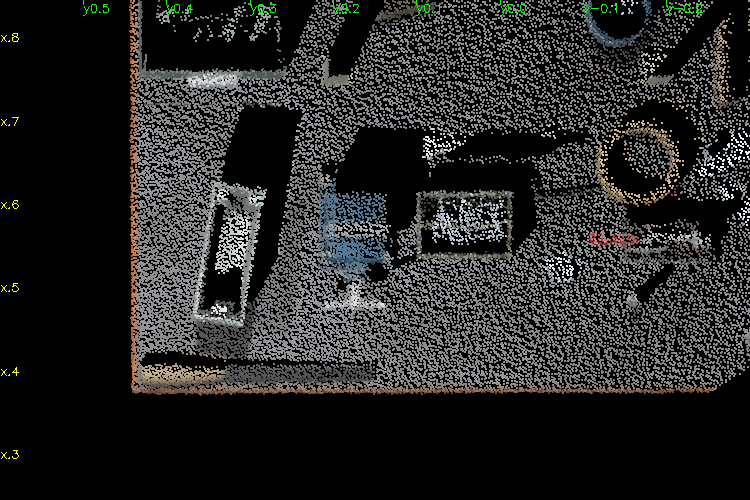

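```bash
python3 - <<'E'
from h import *
c=load("scene0");P=cloud(c).reshape(-1,3)
def rect(lo,hi,bx):
    m=(P[:,2]>lo)&(P[:,2]<hi)&(P[:,0]>bx[0])&(P[:,0]<bx[1])&(P[:,1]>bx[2])&(P[:,1]<bx[3])
    r=cv2.minAreaRect(P[m][:,:2].astype(np.float32)*1000);return m.sum(),r,np.median(P[m][:,2])
print(rect(.094,.106,(.42,.68,.26,.42)))
print("zmax",np.nanpercentile(P[(P[:,0]>.45)&(P[:,0]<.64)&(P[:,1]>.29)&(P[:,1]<.37)][:,2],[99,99.9]))
for bx in[(.46,.52,-.18,-.13),(.41,.47,-.33,-.27)]:
    for lo,hi in((.012,.035),(.035,.055)): 
        m=(P[:,2]>lo)&(P[:,2]<hi)&(P[:,0]>bx[0])&(P[:,0]<bx[1])&(P[:,1]>bx[2])&(P[:,1]<bx[3]);print(m.sum(),P[m].mean(0),P[m].max(0))
print("vice bar",rect(.02,.12,(.45,.53,.14,.24)))
print("latch?",rect(.006,.03,(.47,.56,-.1,-.02)))
import itertools
for n in ["wrist0"]:
    c=load(n);u,v=np.meshgrid(np.arange(560),np.arange(420));q=norm(c,np.c_[u.ravel(),v.ravel()]);z=c["range_z"].ravel()
    H=c["hand_eye"];T=(np.c_[q,np.ones(len(q))]*z[:,None])@H[:3,:3].T+H[:3,3];T=T.reshape(420,560,3)
    for uv in[(180,272),(188,272),(186,285),(370,272),(364,285),(280,380)]: print(uv,T[uv[1],uv[0]])
E
```

```text
(np.int64(435), ((545.57470703125, 326.2113037109375), (62.5921516418457, 169.93707275390625), 80.28785705566406), np.float64(0.09911337007185084))
zmax [0.10245299 0.10428469]
29 [ 0.48858556 -0.15843873  0.02344021] [ 0.49782511 -0.15321571  0.0348456 ]
26 [ 0.48922023 -0.15808193  0.04545851] [ 0.49633303 -0.15134684  0.05336164]
25 [ 0.44422869 -0.29771571  0.02320941] [ 0.44995558 -0.29357065  0.03473265]
29 [ 0.44494458 -0.29905943  0.04488613] [ 0.45215466 -0.2933745   0.05268678]
vice bar (np.int64(281), ((503.7210388183594, 176.1719512939453), (51.845760345458984, 69.98125457763672), 2.2645139694213867), np.float64(0.05940298962804069))
latch? (np.int64(12), ((519.3148803710938, -76.3252944946289), (34.37508773803711, 14.881363868713379), 87.78837585449219), np.float64(0.009487729143185408))
(180, 272) [-0.04696518 -0.00982283 -0.00711946]
(188, 272) [-0.04250938 -0.01074727 -0.00860535]
(186, 285) [-0.04257247 -0.00653458 -0.01330253]
(370, 272) [ 0.04494698 -0.0108429  -0.00872283]
(364, 285) [ 0.0425761  -0.00401094 -0.00939024]
(280, 380) [ 0.00099559 -0.0096248  -0.06739602]
```

```bash
cat > go.py <<'E'
import sys
from h import *
from workcell import get_obs
def go(x,y,z,yaw,turn=None):
    o=get_obs();d=rel(np.array([x,y,z])-o["ee_pos"],o)
    dy=(yaw-o["tcp_rot"][2]+180)%360-180
    print("t",round(o["time"],2),"tcp",o["ee_pos"].round(4),"rot",o["tcp_rot"].round(2),"q1,q6",o["q"][[0,5]].round(1),"open",round(o["opening"],4),"F",o["wrist_force"].round(1))
    print("to go units",d.round(3),"roll",round(-dy/6,3),"n>=",round(max(np.linalg.norm(d)/2,abs(dy)/8.59),1))
if __name__=="__main__": go(*map(float,sys.argv[1:5]))
E
python3 go.py .5456 .326 .25 80.3
```

```text
t 0.15 tcp [ 0.1545 -0.5277  0.2417] rot [ 1.800e+02  6.000e-02 -7.368e+01] q1,q6 [-73.7  90. ] open 0.0851 F [-0.2 -0.1 -0. ]
to go units [-28.377 -24.609  -0.302] roll -25.664 n>= 18.8
```

arm_command --increments '[[[-1.4,-1.2,-0.1],-1.28],[[-2.8,-2.4,-0.2],-2.56],[[-4.2,-3.6,-0.3],-3.84],[[-5.6,-4.8,-0.4],-5.1],[[-7.0,-6.0,-0.5],-6.4]]' --claw -1 --force 30

```text
time: 0.65
ee_pos: [0.2495, -0.3159, 0.2543]
tcp_rot: [-180.0, 0.0, -35.0]
wrist_force: [1.2, 0.1, -0.0]
opening: 0.0853
```

```bash
python3 go.py .5456 .326 .25 80.3
```

```text
t 0.65 tcp [ 0.2495 -0.3159  0.2543] rot [-1.7996e+02  4.0000e-02 -3.5010e+01] q1,q6 [-51.7  73.3] open 0.0853 F [ 1.2  0.1 -0. ]
to go units [ -5.027 -27.827   0.197] roll -19.218 n>= 14.1
```

arm_command --increments '[[[-0.34,-1.86,0],-1.28],[[-0.67,-3.7,0],-2.56],[[-1.0,-5.6,0],-3.84],[[-1.34,-7.4,0],-5.1],[[-1.68,-9.3,0],-6.4]]'

```text
time: 1.15
ee_pos: [0.3486, -0.0996, 0.2546]
tcp_rot: [-180.0, -0.0, 3.7]
wrist_force: [2.1, -0.8, 0.5]
opening: 0.0854
```

```bash
python3 go.py .5456 .326 .25 80.3
```

```text
t 1.15 tcp [ 0.3486 -0.0996  0.2546] rot [-1.7996e+02 -3.0000e-02  3.6900e+00] q1,q6 [-16.   70.3] open 0.0854 F [ 2.1 -0.8  0.5]
to go units [  8.957 -16.482   0.2  ] roll -12.769 n>= 9.4
```

arm_command --increments '[[[0.9,-1.65,0],-1.28],[[1.8,-3.3,0],-2.56],[[2.7,-4.95,0],-3.84],[[3.6,-6.6,0],-5.1],[[4.5,-8.25,0],-6.4]]'

```text
time: 1.65
ee_pos: [0.4479, 0.1156, 0.2547]
tcp_rot: [-180.0, -0.1, 42.4]
wrist_force: [0.4, -0.4, -0.7]
opening: 0.0853
```

```bash
python3 go.py .5456 .326 .25 80.3
```

```text
t 1.65 tcp [0.4479 0.1156 0.2547] rot [-1.7999e+02 -6.0000e-02  4.2430e+01] q1,q6 [14.5 62. ] open 0.0853 F [ 0.4 -0.4 -0.7]
to go units [ 8.561 -3.575  0.198] roll -6.311 n>= 4.6
```

arm_command --increments '[[[1.8,-0.75,0],-1.32],[[3.6,-1.5,0],-2.64],[[5.4,-2.25,0.1],-3.96],[[7.2,-3.0,0.2],-5.28],[[8.56,-3.58,0.2],-6.31]]'

```text
time: 2.15
ee_pos: [0.5459, 0.3287, 0.2485]
tcp_rot: [-180.0, -0.0, 80.7]
wrist_force: [-0.3, -0.1, -0.6]
opening: 0.0851
```

arm_command --increments '[[[0,0,0],0],[[0,0,0],0]]'

```text
time: 2.35
ee_pos: [0.5457, 0.3293, 0.2469]
tcp_rot: [-179.9, 0.1, 80.7]
wrist_force: [-0.2, -0.2, 1.1]
opening: 0.0852
```

```bash
python3 go.py .5456 .326 .25 80.3; python3 - <<'E'
from h import *
from workcell import get_obs,camera
o=get_obs();c=camera("wrist");cv2.imwrite("pics/w1.png",c["frame"][:,:,::-1]);np.savez("/tmp/w1.npz",ee_pos=o["ee_pos"],tcp_rot=o["tcp_rot"],**c)
P=cloud(c,o).reshape(-1,3)
m=(P[:,2]>.094)&(P[:,2]<.106)&(P[:,0]>.44)&(P[:,0]<.66)&(P[:,1]>.27)&(P[:,1]<.40)
Q=P[m];print(len(Q),cv2.minAreaRect(Q[:,:2].astype(np.float32)*1000),np.median(Q[:,2]))
E
```

```text
t 2.35 tcp [0.5457 0.3293 0.2469] rot [-1.7986e+02  1.0000e-01  8.0700e+01] q1,q6 [31.1 40.4] open 0.0852 F [-0.2 -0.2  1.1]
to go units [-0.131  0.015 -0.124] roll 0.066 n>= 0.1
1828 ((543.9193115234375, 322.83990478515625), (62.30242919921875, 163.14126586914062), 80.68125915527344) 0.09795754100873905
```

View pics/w1.png

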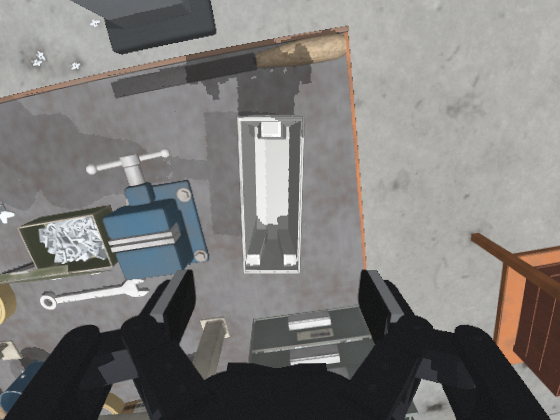

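```bash
python3 go.py .5442 .3236 .125 80.68;
```

```text
t 2.4 tcp [0.5456 0.3284 0.2479] rot [-1.7991e+02  6.0000e-02  8.0620e+01] q1,q6 [31.  40.4] open 0.0851 F [-0.5 -0.7  0.2]
to go units [-0.195 -0.017  4.914] roll -0.009 n>= 2.5
```

arm_command --increments '[[[-0.1,-0.02,1.2],0],[[-0.2,-0.02,2.4],0],[[-0.2,-0.02,3.6],0],[[-0.2,-0.02,4.7],0],[[-0.2,-0.02,4.9],0]]'

```text
time: 2.9
ee_pos: [0.5427, 0.3213, 0.123]
tcp_rot: [-179.7, 0.2, 80.5]
wrist_force: [-1.3, -0.6, 0.5]
opening: 0.0852
```

```bash
python3 - <<'E'
from h import *
from workcell import get_obs,camera
o=get_obs();c=camera("wrist");cv2.imwrite("pics/w2.png",c["frame"][:,:,::-1]);np.savez("/tmp/w2.npz",ee_pos=o["ee_pos"],tcp_rot=o["tcp_rot"],**c)
P=cloud(c,o).reshape(-1,3)
m=(P[:,2]>.094)&(P[:,2]<.106)&(P[:,0]>.44)&(P[:,0]<.58)&(P[:,1]>.28)&(P[:,1]<.37)
Q=P[m];print(len(Q),cv2.minAreaRect(Q[:,:2].astype(np.float32)*1000),np.median(Q[:,2]))
E
python3 go.py .5442 .3236 .125 80.68
```

```text
3846 ((523.9904174804688, 326.3572998046875), (62.65312957763672, 122.64240264892578), 80.58522033691406) 0.09806455831652554
t 2.95 tcp [0.5431 0.3217 0.1241] rot [-1.798e+02  1.600e-01  8.051e+01] q1,q6 [30.6 40.1] open 0.0855 F [ 0.2 -0.3  0.7]
to go units [ 0.081  0.03  -0.036] roll -0.029 n>= 0.0
```

View pics/w2.png

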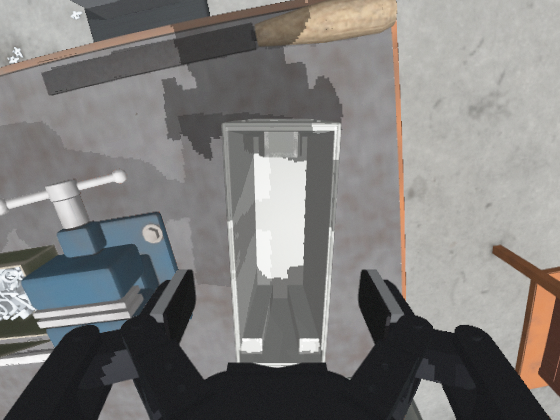

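arm_command --increments '[[[0.1,0.03,0.5],0],[[0.1,0.03,1.0],0],[[0.1,0.03,1.4],0],[[0.1,0.03,1.7],0],[[0.1,0.03,1.7],0]]'

```text
time: 3.45
ee_pos: [0.5436, 0.3237, 0.0802]
tcp_rot: [-179.7, 0.2, 80.5]
wrist_force: [-0.3, 0.4, 1.2]
opening: 0.0855
```

```bash
python3 - <<'E'
from h import *
from workcell import get_obs,camera
o=get_obs();c=camera("wrist");cv2.imwrite("pics/w3.png",c["frame"][:,:,::-1]);np.savez("/tmp/w3.npz",ee_pos=o["ee_pos"],tcp_rot=o["tcp_rot"],**c)
c=camera("side");cv2.imwrite("pics/s3.png",cv2.resize(c["frame"][150:300,150:350,::-1],None,fx=4,fy=4,interpolation=2))
E
python3 go.py .5442 .3236 .081 80.68
```

```text
t 3.55 tcp [0.5441 0.3241 0.0817] rot [-1.798e+02  1.600e-01  8.051e+01] q1,q6 [30.8 40.3] open 0.0856 F [-0.2 -0.4  0.9]
to go units [-0.017  0.006  0.028] roll -0.028 n>= 0.0
```

View pics/w3.png

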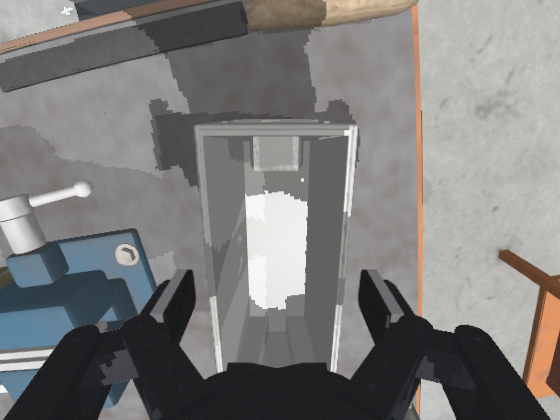

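View pics/s3.png

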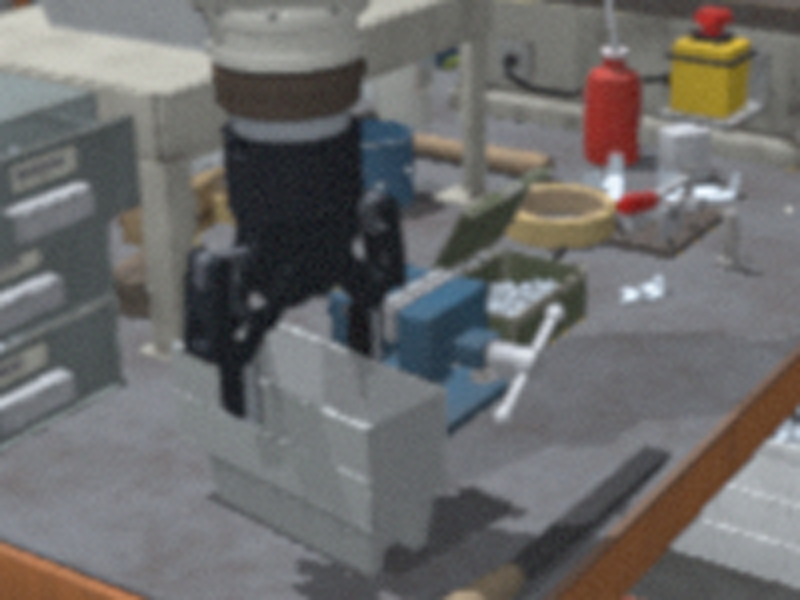

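arm_command --increments '[[[0,0,0],0],[[0,0,0],0],[[0,0,0],0],[[0,0,0],0],[[0,0,0],0]]' --claw 1 --force 30

```text
time: 4.05
ee_pos: [0.5445, 0.3243, 0.0824]
tcp_rot: [-179.9, 0.1, 80.5]
wrist_force: [0.3, -0.7, 6.5]
opening: 0.061
```

arm_command --increments '[[[0,0,0],0],[[0,0,0],0],[[0,0,0],0]]'

```text
time: 4.35
ee_pos: [0.5444, 0.3243, 0.0825]
tcp_rot: [-179.9, 0.1, 80.5]
wrist_force: [0.1, -0.0, 2.4]
opening: 0.0615
```

```bash
python3 - <<'E'
from h import *
from workcell import get_obs,camera
o=get_obs();c=camera("wrist");cv2.imwrite("pics/w4.png",c["frame"][:,:,::-1]);np.savez("/tmp/w4.npz",ee_pos=o["ee_pos"],tcp_rot=o["tcp_rot"],**c)
c=camera("side");cv2.imwrite("pics/s4.png",cv2.resize(c["frame"][150:300,150:350,::-1],None,fx=4,fy=4,interpolation=2))
E
python3 go.py .5442 .3236 .2 80.68
```

```text
t 4.45 tcp [0.5445 0.3243 0.0825] rot [-1.7986e+02  1.0000e-01  8.0510e+01] q1,q6 [30.8 40.3] open 0.0612 F [-0.8  0.1  2.5]
to go units [-0.038 -0.018 -4.7  ] roll -0.028 n>= 2.4
```

View pics/w4.png

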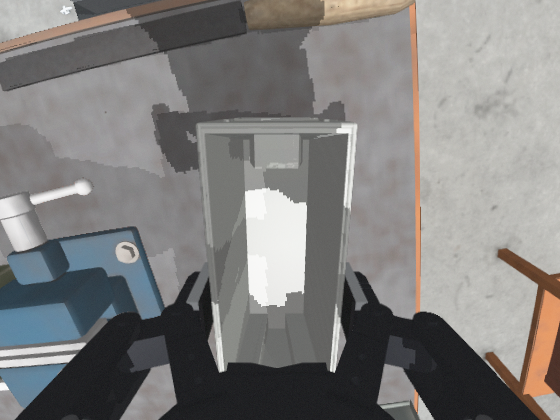

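View pics/s4.png

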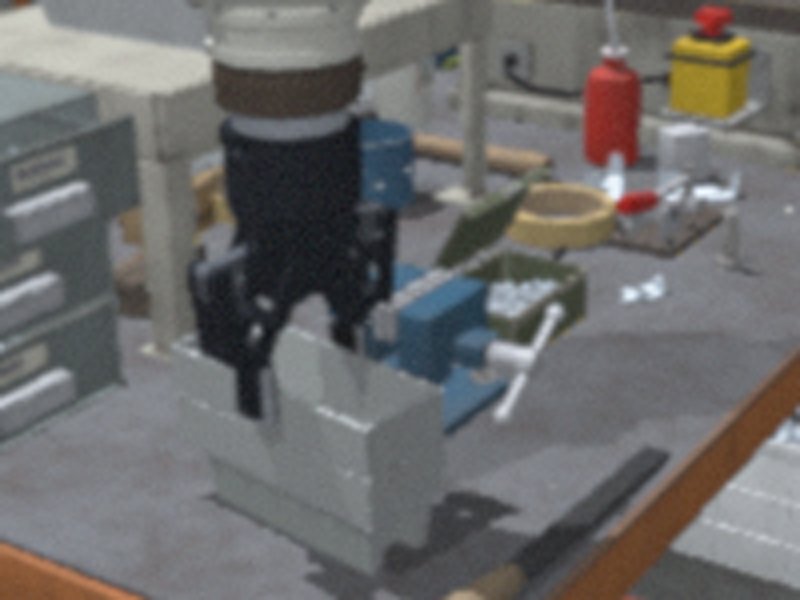

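arm_command --increments '[[[0,0,-0.3],0],[[0,0,-0.7],0],[[0,0,-1.2],0],[[0,0,-1.8],0],[[0,0,-2.4],0]]'

```text
time: 4.95
ee_pos: [0.5447, 0.3245, 0.1442]
tcp_rot: [-179.9, 0.1, 80.5]
wrist_force: [-0.2, -0.5, -1.1]
opening: 0.0615
```

```bash
python3 - <<'E'
from h import *
from workcell import get_obs,camera
c=camera("side");cv2.imwrite("pics/s5.png",cv2.resize(c["frame"][150:300,150:350,::-1],None,fx=4,fy=4,interpolation=2))
E
python3 go.py .5442 .3236 .2 80.68
```

```text
t 5.0 tcp [0.5455 0.3249 0.1472] rot [ 1.7995e+02 -5.0000e-02  8.0510e+01] q1,q6 [30.8 40.3] open 0.0616 F [-0.6  1.4 -0. ]
to go units [-0.057 -0.041 -2.112] roll -0.028 n>= 1.1
```

View pics/s5.png

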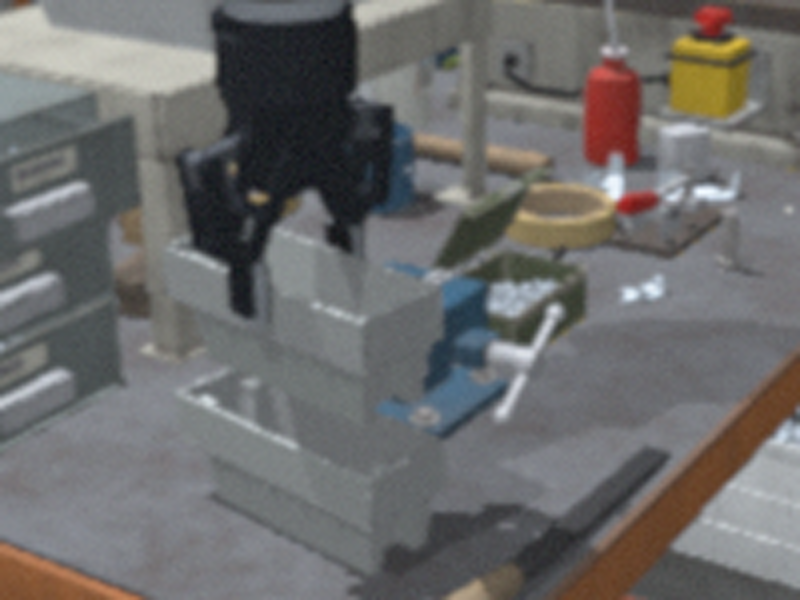

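```bash
python3 go.py .452 .033 .21 180
```

```text
t 5.0 tcp [0.5455 0.3249 0.1472] rot [ 1.7995e+02 -5.0000e-02  8.0510e+01] q1,q6 [30.8 40.3] open 0.0616 F [-0.6  1.4 -0. ]
to go units [-12.13   -1.762  -2.525] roll -16.581 n>= 11.6
```

arm_command --increments '[[[0,0,-1.0],-0.5],[[-0.3,0,-2.0],-1.5],[[-1.2,-0.1,-2.5],-2.8],[[-2.3,-0.3,-2.5],-4.1],[[-3.5,-0.5,-2.5],-5.4]]'

```text
time: 5.5
ee_pos: [0.5187, 0.2402, 0.2106]
tcp_rot: [179.8, -0.0, 113.3]
wrist_force: [0.9, -0.3, -1.9]
opening: 0.0614
```

```bash
python3 go.py .452 .033 .21 180
```

```text
t 5.5 tcp [0.5187 0.2402 0.2106] rot [ 1.7985e+02 -2.0000e-02  1.1327e+02] q1,q6 [24.8  1.6] open 0.0614 F [ 0.9 -0.3 -1.9]
to go units [-6.559e+00 -5.723e+00  4.000e-03] roll -11.122 n>= 7.8
```

arm_command --increments '[[[-0.8,-0.7,0],-1.3],[[-1.6,-1.4,0],-2.6],[[-2.4,-2.1,0],-4.0],[[-3.2,-2.8,0],-5.3],[[-4.0,-3.5,0],-6.6]]'

```text
time: 6.0
ee_pos: [0.4774, 0.1128, 0.211]
tcp_rot: [179.8, 0.1, 153.2]
wrist_force: [-0.1, -0.9, -1.7]
opening: 0.0617
```

```bash
python3 go.py .452 .033 .21 180
```

```text
t 6.0 tcp [0.4774 0.1128 0.211 ] rot [1.7984e+02 1.2000e-01 1.5320e+02] q1,q6 [ 13.3 -49.9] open 0.0617 F [-0.1 -0.9 -1.7]
to go units [-0.532 -3.308  0.03 ] roll -4.467 n>= 3.1
```

arm_command --increments '[[[-0.13,-0.8,0],-1.1],[[-0.27,-1.65,0],-2.2],[[-0.4,-2.5,0],-3.4],[[-0.53,-3.3,0],-4.47],[[-0.53,-3.3,0],-4.47]]'

```text
time: 6.5
ee_pos: [0.4516, 0.0316, 0.2117]
tcp_rot: [179.9, 0.3, -179.9]
wrist_force: [0.2, -0.3, -1.8]
opening: 0.0616
```

arm_command --increments '[[[0,0,0],0],[[0,0,0],0]]'

```text
time: 6.7
ee_pos: [0.4518, 0.032, 0.2121]
tcp_rot: [179.9, 0.3, -180.0]
wrist_force: [-0.7, -0.5, -1.7]
opening: 0.0615
```

```bash
python3 - <<'E'
from h import *
from workcell import get_obs,camera
o=get_obs()
for n in("wrist","scene"):
    c=camera(n);np.savez(f"/tmp/{n}6.npz",ee_pos=o["ee_pos"],tcp_rot=o["tcp_rot"],**c)
    f=c["frame"][:,:,::-1]
    cv2.imwrite(f"pics/{n}6.png",f if n=="wrist" else cv2.resize(f[150:300,150:350],None,fx=4,fy=4,interpolation=2))
E
python3 go.py .452 .033 .0505 180
```

```text
t 6.8 tcp [0.4518 0.0322 0.2118] rot [ 179.92    0.26 -179.93] q1,q6 [  4. -86.] open 0.0616 F [-0.7 -0.2 -2.1]
to go units [0.021 0.023 6.451] roll 0.011 n>= 3.2
```

View pics/wrist6.png

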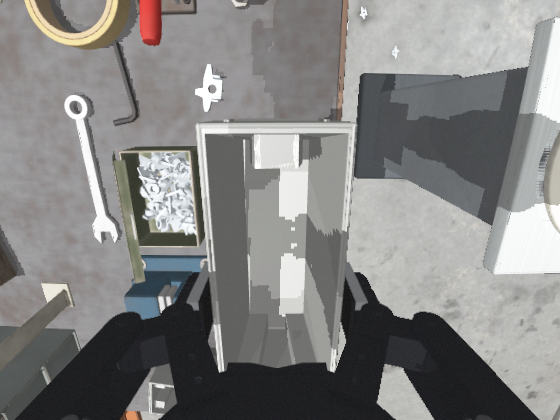

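View pics/scene6.png

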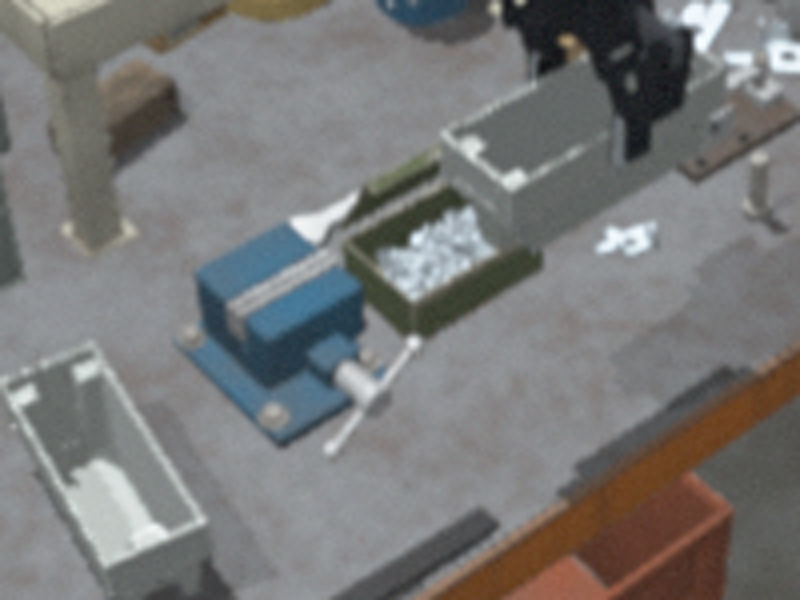

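arm_command --increments '[[[0,0,1.3],0],[[0,0,2.8],0],[[0,0,4.3],0],[[0,0,5.6],0],[[0,0,6.2],0]]'

```text
time: 7.3
ee_pos: [0.4509, 0.0329, 0.0535]
tcp_rot: [179.9, 0.0, -179.9]
wrist_force: [0.2, 0.3, -1.3]
opening: 0.0615
```

arm_command --increments '[[[0,0,0],0],[[0,0,0.1],0],[[0,0,0.15],0]]'

```text
time: 7.6
ee_pos: [0.4516, 0.0331, 0.0507]
tcp_rot: [179.9, 0.1, -179.9]
wrist_force: [0.1, 0.5, -0.7]
opening: 0.0615
```

```bash
python3 go.py .452 .033 .0505 180
```

```text
t 7.6 tcp [0.4516 0.0331 0.0507] rot [ 1.7993e+02  1.0000e-01 -1.7992e+02] q1,q6 [  4.2 -85.9] open 0.0615 F [ 0.1  0.5 -0.7]
to go units [-0.016 -0.005  0.008] roll 0.014 n>= 0.0
```

arm_command --increments '[[[0,0,0.04],0],[[0,0,0.06],0],[[0,0,0.06],0]]'

```text
time: 7.9
ee_pos: [0.4523, 0.0334, 0.0505]
tcp_rot: [179.9, 0.2, -179.9]
wrist_force: [-1.3, 2.5, 4.3]
opening: 0.0613
```

arm_command --increments '[[[0,0,0],0],[[0,0,0],0],[[0,0,0],0],[[0,0,0],0],[[0,0,0],0]]' --claw -1

```text
time: 8.4
ee_pos: [0.4523, 0.0333, 0.0504]
tcp_rot: [179.9, 0.2, -179.9]
wrist_force: [0.2, 0.3, 0.9]
opening: 0.0852
```

arm_command --increments '[[[0,0,-0.5],0],[[0,0,-1.5],0],[[0,0,-3.0],0],[[0,0,-4.5],0],[[0,0,-5.5],0]]'

```text
time: 8.9
ee_pos: [0.4521, 0.0331, 0.1915]
tcp_rot: [179.9, 0.4, -179.9]
wrist_force: [-0.2, -0.0, -0.2]
opening: 0.0855
```

```bash
python3 - <<'E'
from h import *
from workcell import get_obs,camera
o=get_obs()
for n in("wrist","scene"):
    c=camera(n);np.savez(f"/tmp/{n}7.npz",ee_pos=o["ee_pos"],tcp_rot=o["tcp_rot"],**c)
    f=c["frame"][:,:,::-1]
    cv2.imwrite(f"pics/{n}7.png",f if n=="wrist" else cv2.resize(f[150:300,150:350],None,fx=4,fy=4,interpolation=2))
P=cloud(load("scene7")).reshape(-1,3)
for k in((.44,.67,.26,.40),(.40,.52,-.08,.15)):
    m=(P[:,2]>.062)&(P[:,2]<.074)&(P[:,0]>k[0])&(P[:,0]<k[1])&(P[:,1]>k[2])&(P[:,1]<k[3])
    print(m.sum(),cv2.minAreaRect(P[m][:,:2].astype(np.float32)*1000))
E
python3 go.py .4887 -.158 .16 0
```

```text
410 ((545.6470947265625, 326.0466613769531), (63.056949615478516, 169.413330078125), 80.17549896240234)
401 ((451.3270263671875, 51.59254455566406), (196.7129669189453, 69.22210693359375), 88.93895721435547)
t 9.0 tcp [0.4532 0.0331 0.1926] rot [ 179.88    0.57 -179.92] q1,q6 [  4.1 -85.9] open 0.0856 F [-0.6 -0.9 -0.4]
to go units [-1.398 -7.651  1.299] roll -29.987 n>= 20.9
```

View pics/wrist7.png

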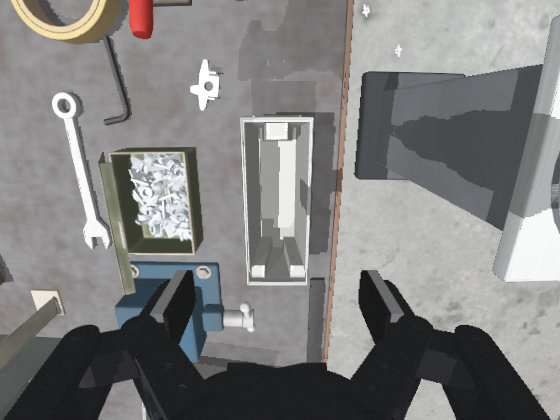

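View pics/scene7.png

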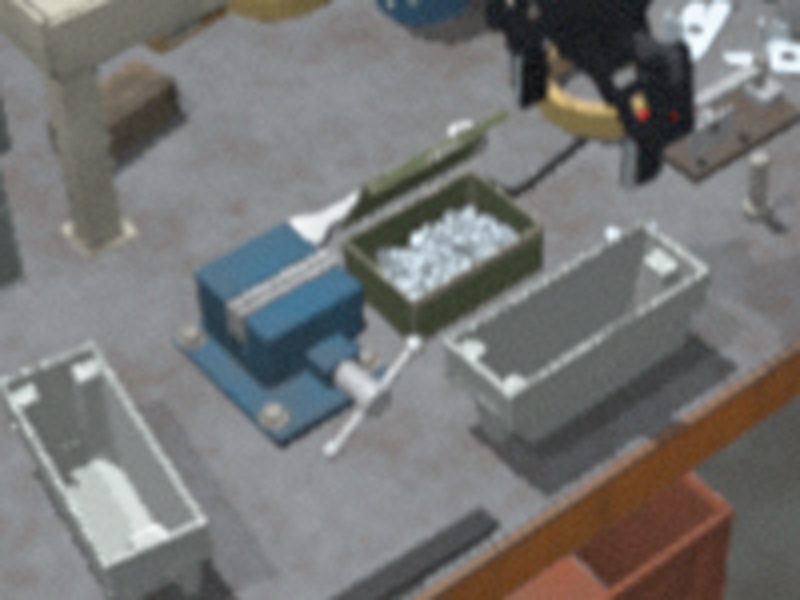

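```bash
python3 - <<'E'
from h import *
c=load("wrist7");P=cloud(c,c).reshape(-1,3)
m=(P[:,2]>.062)&(P[:,2]<.074)&(P[:,0]>.41)&(P[:,0]<.495)&(P[:,1]>-.1)&(P[:,1]<.15)
r=cv2.minAreaRect(P[m][:,:2].astype(np.float32)*1000);print(m.sum(),r,c["ee_pos"],c["tcp_rot"])
E
python3 go.py .475 -.158 .18 90
```

```text
2175 ((453.5674133300781, 50.69859313964844), (196.86386108398438, 67.55690002441406), 89.52694702148438) [0.45214869 0.03312724 0.19154635] [ 179.88363363    0.38358055 -179.91720933]
t 9.0 tcp [0.4532 0.0331 0.1926] rot [ 179.88    0.57 -179.92] q1,q6 [  4.1 -85.9] open 0.0856 F [-0.6 -0.9 -0.4]
to go units [-0.858 -7.648  0.494] roll 15.013 n>= 10.5
```

arm_command --increments '[[[-0.1,-0.7,0],1.4],[[-0.2,-1.5,0],2.8],[[-0.3,-2.3,0],4.2],[[-0.4,-3.1,0.1],5.6],[[-0.5,-3.9,0.2],7.0]]'

```text
time: 9.5
ee_pos: [0.4657, -0.0651, 0.1874]
tcp_rot: [179.5, 0.3, 137.7]
wrist_force: [0.5, 0.1, -0.5]
opening: 0.085
```

```bash
python3 go.py .475 -.158 .18 90;python3 - <<'E'
from h import *
c=load("wrist7");P=cloud(c,c).reshape(-1,3)
m=(P[:,2]>.062)&(P[:,2]<.074)&(P[:,0]>.41)&(P[:,0]<.492)&(P[:,1]>-.1)&(P[:,1]<.125)
r=cv2.minAreaRect(P[m][:,:2].astype(np.float32)*1000);print(m.sum(),r,c["ee_pos"],c["tcp_rot"])
E
```

```text
t 9.5 tcp [ 0.4657 -0.0651  0.1874] rot [179.53   0.33 137.74] q1,q6 [ -8.1 -55.8] open 0.085 F [ 0.5  0.1 -0.5]
to go units [-2.773 -2.503  0.292] roll 7.956 n>= 5.6
2155 ((451.61651611328125, 34.06467056274414), (62.3044319152832, 163.0700225830078), 0.300290048122406) [0.45214869 0.03312724 0.19154635] [ 179.88363363    0.38358055 -179.91720933]
```

arm_command --increments '[[[-0.5,-0.5,0],1.4],[[-1.0,-1.0,0.1],2.8],[[-1.6,-1.5,0.2],4.2],[[-2.2,-2.0,0.3],5.6],[[-2.77,-2.5,0.3],7.0]]' --claw -0.4

```text
time: 10.0
ee_pos: [0.4747, -0.1586, 0.1793]
tcp_rot: [179.5, -0.1, 95.4]
wrist_force: [0.0, 0.4, 0.8]
opening: 0.06
```

arm_command --increments '[[[0,0,0],0.95],[[0,0,0],0.95],[[0,0,0],0.95]]'

```text
time: 10.3
ee_pos: [0.4746, -0.1585, 0.1792]
tcp_rot: [179.5, -0.2, 89.9]
wrist_force: [-1.2, -0.6, -1.4]
opening: 0.0595
```

```bash
python3 go.py .475 -.158 .18 90;python3 - <<'E'
from h import *
from workcell import get_obs,camera
o=get_obs()
for n in("wrist",):
    c=camera(n);np.savez(f"/tmp/{n}8.npz",ee_pos=o["ee_pos"],tcp_rot=o["tcp_rot"],**c)
    f=c["frame"][:,:,::-1];cv2.imwrite(f"pics/{n}8.png",f)
P=cloud(c,o).reshape(-1,3)
for bx in[(.46,.52,-.19,-.13),(.41,.48,-.33,-.27)]:
    for lo,hi in((.004,.012),(.012,.045),(.045,.056)): 
        m=(P[:,2]>lo)&(P[:,2]<hi)&(P[:,0]>bx[0])&(P[:,0]<bx[1])&(P[:,1]>bx[2])&(P[:,1]<bx[3])
        if m.sum(): print(m.sum(),P[m].mean(0),P[m].min(0),P[m].max(0))
E
```

```text
t 10.3 tcp [ 0.4746 -0.1585  0.1792] rot [ 1.7951e+02 -1.6000e-01  8.9870e+01] q1,q6 [-18.6 -18.5] open 0.0595 F [-1.2 -0.6 -1.4]
to go units [ 0.019  0.018 -0.03 ] roll -0.021 n>= 0.0
122 [ 0.48606528 -0.16457635  0.00710069] [ 0.47934146 -0.17324055  0.0044513 ] [ 0.49638879 -0.15562796  0.01145555]
126 [ 0.48502588 -0.16392212  0.02925652] [ 0.48310768 -0.16961191  0.01202515] [ 0.48833819 -0.15792037  0.04484806]
127 [ 0.48944675 -0.16318403  0.04877682] [ 0.48375296 -0.16856796  0.0456856 ] [ 0.49581265 -0.15796354  0.05053135]
165 [ 0.44127865 -0.30274098  0.00702885] [ 0.4327197  -0.31546414  0.00407129] [ 0.45284941 -0.29588403  0.01168635]
200 [ 0.44154344 -0.30152383  0.02869732] [ 0.43708062 -0.30908036  0.01217759] [ 0.44846427 -0.29918349  0.04493288]
158 [ 0.44325049 -0.30412687  0.04866339] [ 0.43751935 -0.31120538  0.04503444] [ 0.44952636 -0.29853291  0.05047755]
```

View pics/wrist8.png

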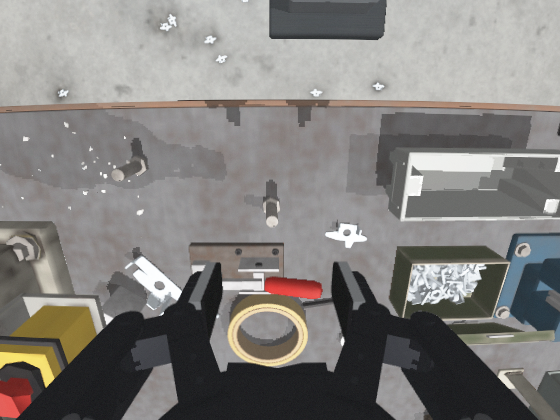

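```bash
python3 go.py .4898 -.163 .09 90
```

```text
t 10.35 tcp [ 0.4746 -0.1583  0.1793] rot [ 1.795e+02 -1.500e-01  8.988e+01] q1,q6 [-18.6 -18.5] open 0.0596 F [ 0.6 -0.6 -0.5]
to go units [-0.195  0.575  3.578] roll -0.021 n>= 1.8
```

arm_command --increments '[[[-0.1,0.3,1.2],0],[[-0.2,0.58,2.4],0],[[-0.2,0.58,3.4],0],[[-0.2,0.58,3.58],0],[[-0.2,0.58,3.58],0]]'

```text
time: 10.85
ee_pos: [0.4895, -0.1627, 0.0898]
tcp_rot: [179.6, -0.2, 90.0]
wrist_force: [0.6, 0.6, 0.2]
opening: 0.0598
```

```bash
cat > bolt.py <<'E'
from h import *
from workcell import get_obs,camera
import sys
n,x,y=sys.argv[1],float(sys.argv[2]),float(sys.argv[3])
o=get_obs();c=camera("wrist");np.savez(f"/tmp/{n}.npz",ee_pos=o["ee_pos"],tcp_rot=o["tcp_rot"],**c)
cv2.imwrite(f"pics/{n}.png",c["frame"][:,:,::-1])
P=cloud(c,o).reshape(-1,3)
m=(P[:,2]>.045)&(P[:,2]<.056)&(abs(P[:,0]-x)<.02)&(abs(P[:,1]-y)<.02)
print(m.sum(),P[m].mean(0),P[m].min(0),P[m].max(0),"mid",(P[m].min(0)+P[m].max(0))/2)
E
python3 bolt.py w9 .4898 -.163; python3 go.py .4898 -.163 .03 90
```

```text
265 [ 0.48871456 -0.16308899  0.04842029] [ 0.48355436 -0.16903463  0.04500975] [ 0.4953498  -0.15715983  0.05025968] mid [ 0.48945208 -0.16309723  0.04763472]
t 10.9 tcp [ 0.4901 -0.1629  0.091 ] rot [ 1.7946e+02 -1.4000e-01  8.9960e+01] q1,q6 [-18.6 -18.5] open 0.06 F [-0.4 -0.2 -0.2]
to go units [-0.009 -0.035  2.438] roll -0.007 n>= 1.2
```

View pics/w9.png

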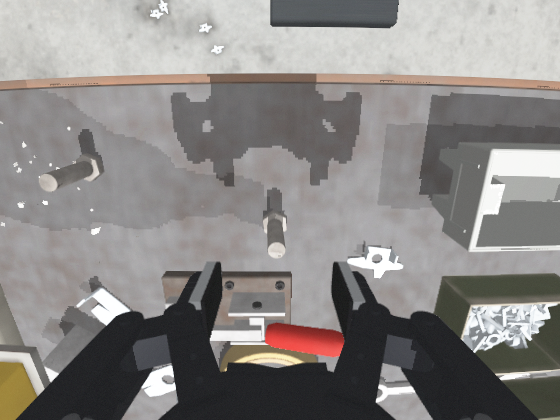

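arm_command --increments '[[[0,-0.02,0.8],0],[[0,-0.02,1.6],0],[[0,-0.02,2.2],0],[[0,-0.02,2.38],0],[[0,-0.02,2.38],0]]'

```text
time: 11.4
ee_pos: [0.4902, -0.1628, 0.0317]
tcp_rot: [179.5, -0.1, 90.0]
wrist_force: [-0.5, 0.1, 0.4]
opening: 0.0598
```

arm_command --increments '[[[0,0,0],0],[[0,0,0],0],[[0,0,0],0],[[0,0,0],0],[[0,0,0],0]]' --claw 1 --force 30

```text
time: 11.9
ee_pos: [0.4906, -0.1632, 0.0325]
tcp_rot: [179.4, -0.1, 90.0]
wrist_force: [-1.4, -1.6, 5.5]
opening: 0.0108
```

arm_command --increments '[[[0,0,0],0],[[0,0,0],0],[[0,0,0],0]]'

```text
time: 12.2
ee_pos: [0.4907, -0.1632, 0.0325]
tcp_rot: [179.4, -0.1, 90.0]
wrist_force: [0.5, -0.9, 3.3]
opening: 0.0108
```

```bash
python3 bolt.py w10 .4898 -.163; python3 go.py .4898 -.163 .18 90
```

```text
1248 [ 0.48405963 -0.16326919  0.04947258] [ 0.47741935 -0.18257234  0.04503327] [ 0.50055134 -0.14423518  0.05595399] mid [ 0.48898534 -0.16340376  0.05049363]
t 12.25 tcp [ 0.4907 -0.1632  0.0326] rot [ 1.7939e+02 -9.0000e-02  8.9960e+01] q1,q6 [-18.5 -18.5] open 0.0111 F [ 0.6 -0.3  3.6]
to go units [ 0.016  0.027 -5.898] roll -0.007 n>= 2.9
```

View pics/w10.png

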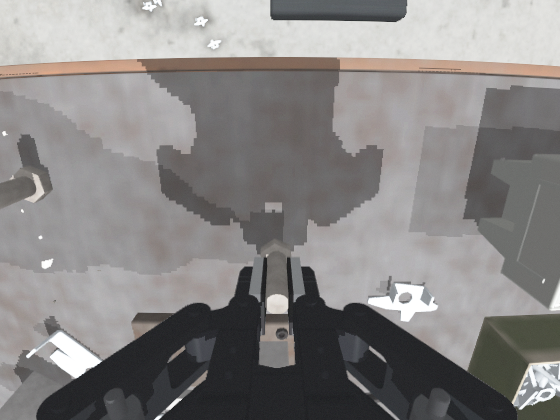

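arm_command --increments '[[[0,0,-0.5],0],[[0,0,-1.8],0],[[0,0,-3.4],0],[[0,0,-5.0],0],[[0,0,-6.2],0]]'

```text
time: 12.75
ee_pos: [0.4891, -0.1633, 0.1908]
tcp_rot: [179.3, -0.1, 90.0]
wrist_force: [0.3, -0.4, -0.2]
opening: 0.0113
```

```bash
python3 - <<'E'
from h import *
c=load("w10");u,v=np.meshgrid(np.arange(560),np.arange(420));q=norm(c,np.c_[u.ravel(),v.ravel()]);z=c["range_z"].ravel()
H=c["hand_eye"];T=(np.c_[q,np.ones(len(q))]*z[:,None])@H[:3,:3].T+H[:3,3]
ok=(z>0)&(z<.2)&(T[:,1]>-.03)
for a in range(0,80,8):
    m=ok&(abs(T[:,0])*1000>=a)&(abs(T[:,0])*1000<a+8)&(v.ravel()>235)
    dark=c["frame"].reshape(-1,3).max(1)<70
    m&=dark
    if m.sum()>5: print(a,m.sum(),"z",np.percentile(T[m][:,2],[1,50,99]).round(4),"y",np.percentile(T[m][:,1],[1,99]).round(3))
E
python3 go.py .5188 .3286 .21 170.6
```

```text
0 4799 z [-0.0839 -0.0693  0.006 ] y [-0.021  0.009]
8 7181 z [-0.0853 -0.0669 -0.001 ] y [-0.021  0.001]
16 4081 z [-0.0853 -0.0674 -0.0002] y [-0.021 -0.007]
24 2873 z [-0.0796 -0.0446 -0.0313] y [-0.015  0.01 ]
32 5784 z [-0.0732 -0.0534 -0.0362] y [-0.014  0.01 ]
40 5283 z [-0.0752 -0.0641 -0.0436] y [-0.014  0.009]
48 4200 z [-0.0816 -0.0741 -0.0562] y [-0.015 -0.006]
56 1706 z [-0.0825 -0.0775 -0.0667] y [-0.015 -0.011]
t 12.75 tcp [ 0.4891 -0.1633  0.1908] rot [ 1.7928e+02 -7.0000e-02  8.9960e+01] q1,q6 [-18.6 -18.6] open 0.0113 F [ 0.3 -0.4 -0.2]
to go units [19.677  1.185 -0.729] roll -13.439 n>= 9.9
```

arm_command --increments '[[[1.2,0.1,-0.3],-0.8],[[3.0,0.2,-0.6],-2.1],[[4.9,0.3,-0.7],-3.4],[[6.8,0.4,-0.7],-4.7],[[8.7,0.5,-0.7],-6.0]]'

```text
time: 13.25
ee_pos: [0.5011, 0.056, 0.2096]
tcp_rot: [179.3, 0.4, 126.3]
wrist_force: [1.6, 0.5, -0.5]
opening: 0.011
```

```bash
python3 go.py .5188 .3286 .21 170.6
```

```text
t 13.25 tcp [0.5011 0.056  0.2096] rot [179.34   0.38 126.27] q1,q6 [  6.4 -29.9] open 0.011 F [ 1.6  0.5 -0.5]
to go units [8.37  7.022 0.011] roll -7.388 n>= 5.5
```

arm_command --increments '[[[1.4,1.2,0],-1.25],[[2.8,2.4,0],-2.5],[[4.2,3.6,0],-3.75],[[5.6,4.8,0],-5.0],[[7.0,6.0,0],-6.2]]'

```text
time: 13.75
ee_pos: [0.5179, 0.2879, 0.2108]
tcp_rot: [179.7, 0.7, 163.8]
wrist_force: [1.3, -0.1, -0.0]
opening: 0.011
```

```bash
python3 go.py .5188 .3286 .21 170.6
```

```text
t 13.75 tcp [0.5179 0.2879 0.2108] rot [179.69   0.7  163.79] q1,q6 [ 29.2 -44.6] open 0.011 F [ 1.3 -0.1 -0. ]
to go units [0.422 1.573 0.037] roll -1.134 n>= 0.8
```

arm_command --increments '[[[0.2,0.8,0.5],-0.7],[[0.42,1.4,1.3],-1.13],[[0.42,1.57,2.0],-1.13],[[0.42,1.57,2.5],-1.13],[[0.42,1.57,2.5],-1.13]]'

```text
time: 14.25
ee_pos: [0.5188, 0.328, 0.1468]
tcp_rot: [179.9, 0.6, 170.6]
wrist_force: [-0.1, -0.2, -1.1]
opening: 0.0111
```

```bash
cat > lt.py <<'E'
from h import *
from workcell import get_obs,camera
import sys
n=sys.argv[1]
o=get_obs();c=camera("wrist");np.savez(f"/tmp/{n}.npz",ee_pos=o["ee_pos"],tcp_rot=o["tcp_rot"],**c)
cv2.imwrite(f"pics/{n}.png",c["frame"][:,:,::-1])
P=cloud(c,o).reshape(-1,3)
m=(P[:,2]>.062)&(P[:,2]<.073)&(P[:,0]>.44)&(P[:,0]<.65)&(P[:,1]>.275)&(P[:,1]<.38)
print(m.sum(),cv2.minAreaRect(P[m][:,:2].astype(np.float32)*1000),np.median(P[m][:,2]))
E
python3 lt.py w11;python3 go.py .5188 .3286 .21 170.6
```

```text
3057 ((544.0571899414062, 322.8304443359375), (62.04893112182617, 164.00514221191406), 80.58256530761719) 0.06579434330381342
t 14.3 tcp [0.5193 0.328  0.1482] rot [179.83   0.66 170.55] q1,q6 [ 32.4 -48.1] open 0.0111 F [-0.4  0.4 -0. ]
to go units [-0.006  0.027 -2.472] roll -0.009 n>= 1.2
```

View pics/w11.png

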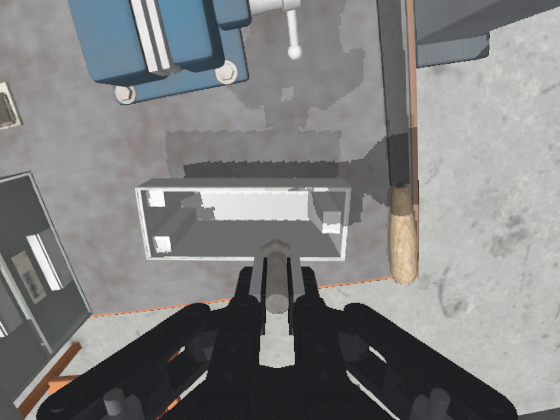

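arm_command --increments '[[[0,0.02,1.0],0],[[0,0.02,2.0],0],[[0,0.02,3.0],0],[[0,0.02,3.8],0],[[0,0.02,4.2],0]]'

```text
time: 14.8
ee_pos: [0.5206, 0.3279, 0.0428]
tcp_rot: [179.9, 0.6, 170.5]
wrist_force: [-0.8, -0.5, 0.0]
opening: 0.011
```

arm_command --increments '[[[0,0,0],0],[[0,0,0.05],0],[[0,0,0.1],0]]'

```text
time: 15.1
ee_pos: [0.5214, 0.3282, 0.0419]
tcp_rot: [179.8, 0.7, 170.5]
wrist_force: [-0.8, -0.5, -0.4]
opening: 0.011
```

```bash
python3 lt.py w12;python3 go.py .5186 .3275 .036 170.6
```

```text
8882 ((544.7086791992188, 322.4072265625), (63.128684997558594, 164.8371124267578), 80.92440032958984) 0.06577125598526695
t 15.15 tcp [0.5212 0.3282 0.0414] rot [179.78   0.71 170.49] q1,q6 [ 32.3 -48.1] open 0.011 F [-0.7 -0.1 -1.3]
to go units [ 0.099 -0.045  0.216] roll -0.019 n>= 0.1
```

View pics/w12.png

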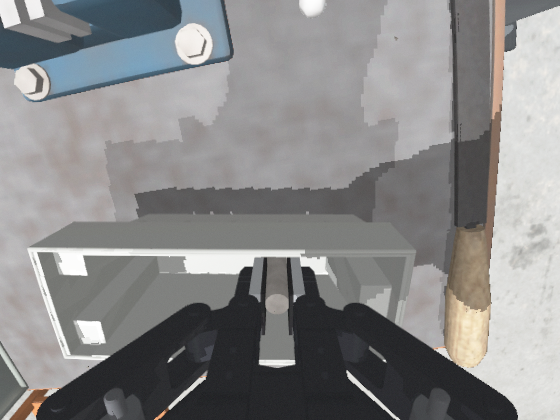

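arm_command --increments '[[[0.05,0,0.1],0],[[0.05,0,0.2],0],[[0.05,0,0.24],0],[[0.05,0,0.24],0]]'

```text
time: 15.55
ee_pos: [0.5199, 0.3283, 0.0352]
tcp_rot: [179.8, 0.7, 170.5]
wrist_force: [-0.2, 0.1, -0.2]
opening: 0.0107
```

arm_command --increments '[[[0,0,0.03],0],[[0,0,0.03],0],[[0,0,0.03],0],[[0,0,0.03],0]]' --claw 0.4

```text
time: 15.95
ee_pos: [0.5199, 0.3284, 0.0345]
tcp_rot: [179.8, 0.7, 170.5]
wrist_force: [-0.5, -0.7, -0.7]
opening: 0.0256
```

arm_command --increments '[[[0,0,-0.4],0],[[0,0,-1.2],0],[[0,0,-2.5],0],[[0,0,-4.0],0],[[0,0,-5.5],0]]'

```text
time: 16.45
ee_pos: [0.5179, 0.328, 0.1742]
tcp_rot: [179.8, 0.7, 170.5]
wrist_force: [0.7, -0.3, 0.2]
opening: 0.0257
```

```bash
python3 lt.py w13;python3 go.py .4435 -.3048 .19 90
```

```text
2569 ((544.2032470703125, 322.6580505371094), (61.74422836303711, 164.6269073486328), 80.57266235351562) 0.06583779592701938
t 16.5 tcp [0.5194 0.329  0.1814] rot [179.45   1.08 170.48] q1,q6 [ 32.5 -48. ] open 0.0256 F [-1.6 -0.8  5.8]
to go units [ -1.204 -25.499  -0.563] roll 13.414 n>= 12.8
```

View pics/w13.png

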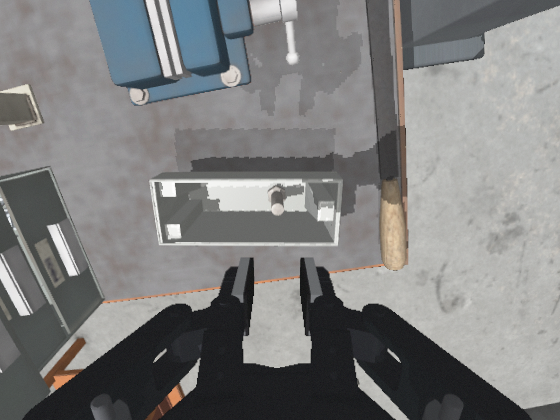

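arm_command --increments '[[[-0.1,-1.0,-0.5],0.5],[[-0.2,-2.8,-0.8],1.5],[[-0.25,-4.6,-0.8],2.5],[[-0.33,-6.4,-0.8],3.5],[[-0.4,-8.2,-0.8],4.5]]' --claw -0.4

```text
time: 17.0
ee_pos: [0.4945, 0.1235, 0.2005]
tcp_rot: [179.0, 0.8, 143.3]
wrist_force: [0.7, -0.5, 0.1]
opening: 0.0596
```

```bash
python3 go.py .4435 -.3048 .19 90
```

```text
t 17.0 tcp [0.4945 0.1235 0.2005] rot [178.97   0.76 143.26] q1,q6 [ 14.  -39.3] open 0.0596 F [ 0.7 -0.5  0.1]
to go units [ -8.605 -14.957   0.264] roll 8.877 n>= 8.6
```

arm_command --increments '[[[-0.95,-1.65,0],1.0],[[-1.9,-3.3,0],2.0],[[-2.85,-4.95,0],3.0],[[-3.8,-6.6,0],4.0],[[-4.75,-8.25,0],5.0]]'

```text
time: 17.5
ee_pos: [0.4658, -0.1146, 0.1993]
tcp_rot: [178.6, 0.2, 113.0]
wrist_force: [1.2, -0.6, -0.4]
opening: 0.0598
```

```bash
python3 go.py .4435 -.3048 .15 90
```

```text
t 17.5 tcp [ 0.4658 -0.1146  0.1993] rot [178.65   0.19 113.03] q1,q6 [-14.2 -37.2] open 0.0598 F [ 1.2 -0.6 -0.4]
to go units [-6.645 -3.843  1.904] roll 3.838 n>= 4.0
```

arm_command --increments '[[[-1.6,-0.95,0.4],1.0],[[-3.2,-1.9,0.8],2.0],[[-4.8,-2.8,1.3],3.0],[[-6.2,-3.6,1.8],3.84],[[-6.64,-3.84,1.9],3.84]]'

```text
time: 18.0
ee_pos: [0.4422, -0.3076, 0.1489]
tcp_rot: [178.8, -0.4, 89.7]
wrist_force: [-0.1, 0.1, 0.6]
opening: 0.0599
```

arm_command --increments '[[[0,0,0],0],[[0,0,0],0]]'

```text
time: 18.2
ee_pos: [0.4422, -0.3072, 0.1494]
tcp_rot: [178.7, -0.4, 89.7]
wrist_force: [-0.6, 0.7, 0.9]
opening: 0.0594
```

```bash
python3 bolt.py w14 .4435 -.3048; python3 go.py .4435 -.3048 .09 90
```

```text
162 [ 0.4433063  -0.30508393  0.04869045] [ 0.43765834 -0.3106619   0.04511796] [ 0.44978009 -0.29956     0.05109417] mid [ 0.44371921 -0.30511095  0.04810606]
t 18.25 tcp [ 0.4425 -0.3068  0.1497] rot [178.72  -0.36  89.73] q1,q6 [-35.3 -35. ] open 0.0599 F [-0.1  0.7 -0.3]
to go units [ 0.064 -0.013  2.387] roll -0.045 n>= 1.2
```

View pics/w14.png

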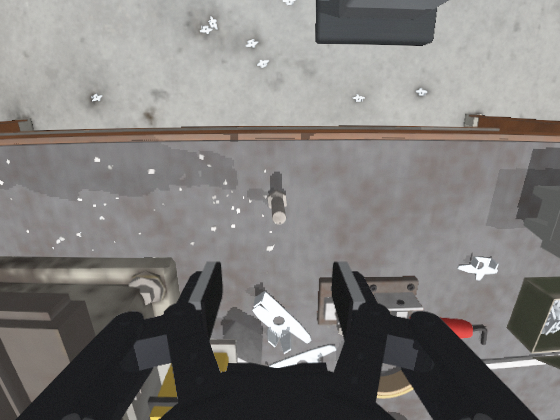

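```bash
python3 go.py .4437 -.3051 .032 90
```

```text
t 18.25 tcp [ 0.4425 -0.3068  0.1497] rot [178.72  -0.36  89.73] q1,q6 [-35.3 -35. ] open 0.0599 F [-0.1  0.7 -0.3]
to go units [ 0.038 -0.057  4.707] roll -0.045 n>= 2.4
```

arm_command --increments '[[[0.06,0,1.2],0],[[0.06,-0.01,2.4],0],[[0.05,-0.04,3.5],0],[[0.04,-0.06,4.4],0],[[0.04,-0.06,4.7],0]]'

```text
time: 18.75
ee_pos: [0.4433, -0.303, 0.0306]
tcp_rot: [178.8, -0.4, 89.9]
wrist_force: [-0.3, 0.3, 0.0]
opening: 0.0595
```

arm_command --increments '[[[0,0,0],0],[[0,0,0],0]]'

```text
time: 18.95
ee_pos: [0.444, -0.3027, 0.0319]
tcp_rot: [178.8, -0.4, 89.9]
wrist_force: [-0.7, -0.2, 0.6]
opening: 0.0593
```

```bash
python3 bolt.py w15 .4435 -.3048; python3 go.py .4437 -.3051 .032 90
```

```text
528 [ 0.44259874 -0.30497368  0.04842023] [ 0.43713106 -0.31070488  0.04501503] [ 0.44956303 -0.29890793  0.05055336] mid [ 0.44334705 -0.30480641  0.0477842 ]
t 19.0 tcp [ 0.4442 -0.303   0.0322] rot [178.72  -0.38  89.92] q1,q6 [-34.8 -34.7] open 0.0598 F [-0.5 -0.1  0. ]
to go units [-0.084 -0.019  0.007] roll -0.013 n>= 0.0
```

View pics/w15.png

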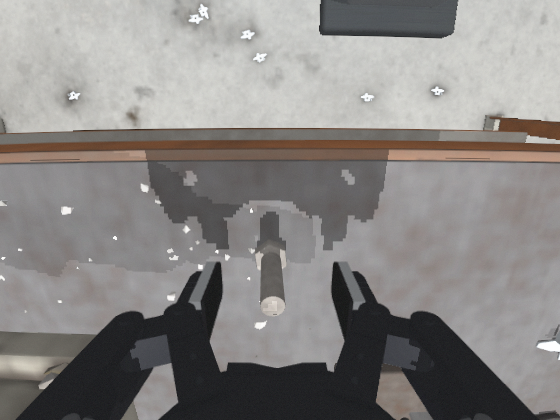

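Bolt 2 stands between the pads at (272,290); I shift 2 mm sideways and close.

arm_command --increments '[[[-0.08,0,0],0],[[-0.08,0,0],0]]'

```text
time: 19.2
ee_pos: [0.4448, -0.3056, 0.0334]
tcp_rot: [178.6, -0.3, 89.9]
wrist_force: [-0.2, 0.5, 0.7]
opening: 0.0596
```

arm_command --increments '[[[0,0,0],0],[[0,0,0],0],[[0,0,0],0],[[0,0,0],0],[[0,0,0],0]]' --claw 1 --force 30

```text
time: 19.7
ee_pos: [0.4449, -0.3058, 0.0336]
tcp_rot: [178.6, -0.3, 89.9]
wrist_force: [-0.7, -1.9, 1.0]
opening: 0.0108
```

arm_command --increments '[[[0,0,0],0],[[0,0,0],0],[[0,0,0],0]]'

```text
time: 20.0
ee_pos: [0.4449, -0.3059, 0.0337]
tcp_rot: [178.6, -0.3, 89.9]
wrist_force: [0.5, -0.9, 2.9]
opening: 0.0108
```

arm_command --increments '[[[0,0,-0.5],0],[[0,0,-1.8],0],[[0,0,-3.4],0],[[0,0,-5.0],0],[[0,0,-6.4],0]]'

```text
time: 20.5
ee_pos: [0.4409, -0.3064, 0.1965]
tcp_rot: [178.6, -0.2, 89.9]
wrist_force: [0.7, -0.4, -0.4]
opening: 0.0109
```

```bash
python3 - <<'E'
from h import *
from workcell import camera
c=camera("wrist");cv2.imwrite("pics/w16.png",c["frame"][:,:,::-1])
E
python3 go.py .5703 .3189 .21 170.6
```

```text
t 20.55 tcp [ 0.442  -0.3073  0.2024] rot [ 1.7822e+02 -2.0000e-02  8.9920e+01] q1,q6 [-35.3 -35.2] open 0.0109 F [-2.1  1.4  3.5]
to go units [25.054  5.105 -0.14 ] roll -13.446 n>= 12.8
```

View pics/w16.png

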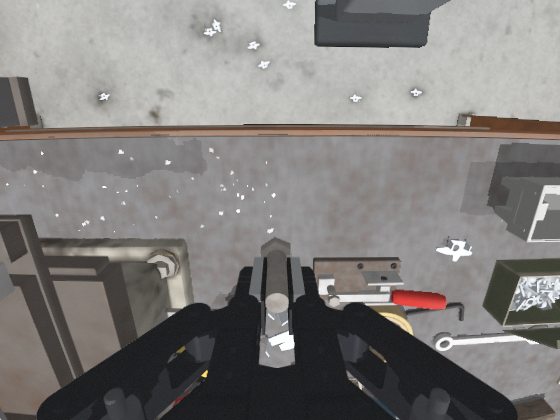

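```bash
cat > settle.py <<'E'
from workcell import camera
for _ in range(4): camera("scene")
E
python3 settle.py; python3 go.py .5703 .3189 .21 170.6
```

```text
t 20.75 tcp [ 0.4409 -0.3064  0.1933] rot [178.64  -0.3   89.92] q1,q6 [-35.3 -35.2] open 0.0112 F [-0.5 -1.3 -0.8]
to go units [25.024  5.153 -0.415] roll -13.447 n>= 12.8
```

arm_command --increments '[[[1.2,0.3,-0.3],-0.7],[[3.0,0.6,-0.5],-1.7],[[4.8,1.0,-0.6],-2.7],[[6.6,1.4,-0.6],-3.6],[[8.4,1.75,-0.6],-4.5]]'

```text
time: 21.25
ee_pos: [0.484, -0.0947, 0.209]
tcp_rot: [178.7, 0.3, 117.1]
wrist_force: [0.6, -0.8, -1.1]
opening: 0.0107
```

```bash
python3 go.py .5703 .3189 .21 170.6
```

```text
t 21.25 tcp [ 0.484  -0.0947  0.209 ] rot [178.75   0.27 117.12] q1,q6 [-11.4 -38.5] open 0.0107 F [ 0.6 -0.8 -1.1]
to go units [13.152 10.612  0.129] roll -8.913 n>= 8.4
```

arm_command --increments '[[[1.45,1.17,0],-1.0],[[2.9,2.34,0],-2.0],[[4.35,3.5,0],-3.0],[[5.8,4.7,0],-4.0],[[7.3,5.9,0],-5.0]]'

```text
time: 21.75
ee_pos: [0.5315, 0.1369, 0.2097]
tcp_rot: [179.2, 0.8, 147.4]
wrist_force: [0.8, -0.6, -0.0]
opening: 0.0109
```

```bash
python3 go.py .5703 .3189 .21 170.6
```

```text
t 21.75 tcp [0.5315 0.1369 0.2097] rot [179.16   0.77 147.37] q1,q6 [ 14.4 -42.9] open 0.0109 F [ 0.8 -0.6 -0. ]
to go units [2.618 6.97  0.058] roll -3.872 n>= 3.7
```

arm_command --increments '[[[0.65,1.75,0],-1.0],[[1.3,3.5,0],-2.0],[[1.95,5.2,0],-3.0],[[2.5,6.6,0],-3.87],[[2.62,6.97,0],-3.87]]'

```text
time: 22.25
ee_pos: [0.5695, 0.3223, 0.2084]
tcp_rot: [179.6, 0.8, 170.9]
wrist_force: [0.7, -0.3, -1.1]
opening: 0.0108
```

```bash
python3 settle.py; python3 lt.py w17; python3 go.py .5703 .3189 .12 170.6
```

```text
1961 ((544.2529907226562, 323.08575439453125), (62.67730712890625, 164.27593994140625), 80.75946807861328) 0.0659136758678352
t 22.5 tcp [0.57   0.3177 0.211 ] rot [179.58   0.99 170.5 ] q1,q6 [ 29.3 -51.3] open 0.011 F [-0.3  0.3  0.3]
to go units [0.059 0.024 3.639] roll -0.016 n>= 1.8
```

View pics/w17.png

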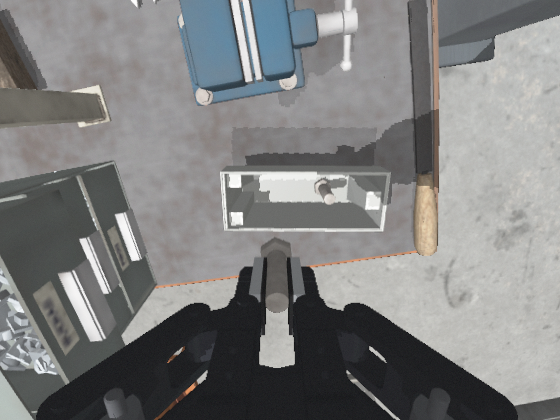

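```bash
python3 go.py .5703 .319 .043 170.6
```

```text
t 22.5 tcp [0.57   0.3177 0.211 ] rot [179.58   0.99 170.5 ] q1,q6 [ 29.3 -51.3] open 0.011 F [-0.3  0.3  0.3]
to go units [1.130e-01 5.000e-03 6.719e+00] roll -0.016 n>= 3.4
```

arm_command --increments '[[[0.05,0.02,1.5],0],[[0.06,0.02,3.2],0],[[0.08,0.01,4.8],0],[[0.1,0,6.1],0],[[0.11,0,6.7],0]]'

```text
time: 23.0
ee_pos: [0.5689, 0.3165, 0.0403]
tcp_rot: [179.7, 0.8, 170.4]
wrist_force: [-1.0, -0.8, -0.7]
opening: 0.0107
```

```bash
python3 settle.py; python3 lt.py w18; python3 go.py .5703 .319 .0365 170.6
```

```text
8554 ((543.9291381835938, 322.6673889160156), (63.28190994262695, 165.14805603027344), 80.59700775146484) 0.06577966175397115
t 23.25 tcp [0.5714 0.319  0.0459] rot [179.47   1.13 170.47] q1,q6 [ 29.3 -51.2] open 0.0109 F [ 0.2 -0.8  0.1]
to go units [ 0.052 -0.012  0.377] roll -0.022 n>= 0.2
```

View pics/w18.png

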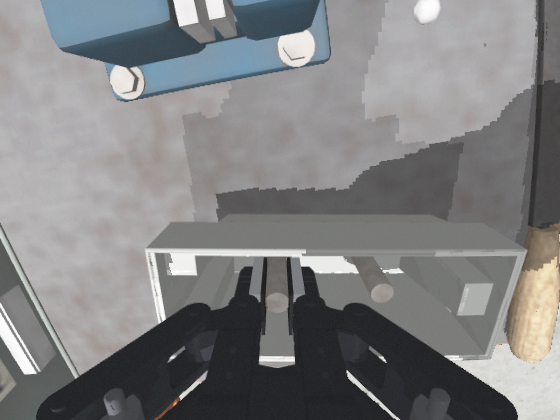

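arm_command --increments '[[[0.03,0,0.15],0],[[0.05,0,0.3],0],[[0.05,0,0.38],0],[[0.05,0,0.38],0]]'

```text
time: 23.65
ee_pos: [0.5702, 0.3193, 0.0362]
tcp_rot: [179.5, 1.1, 170.5]
wrist_force: [-0.8, -0.3, -0.9]
opening: 0.0111
```

arm_command --increments '[[[0,0,0.02],0],[[0,0,0.02],0],[[0,0,0.02],0],[[0,0,0.02],0]]' --claw 0.4

```text
time: 24.05
ee_pos: [0.5703, 0.3193, 0.0358]
tcp_rot: [179.5, 1.1, 170.5]
wrist_force: [0.2, -0.8, 0.6]
opening: 0.0256
```

arm_command --increments '[[[0,0,-0.4],0],[[0,0,-1.2],0],[[0,0,-2.5],0],[[0,0,-4.0],0],[[0,0,-5.8],0]]'

```text
time: 24.55
ee_pos: [0.5667, 0.3181, 0.1819]
tcp_rot: [179.5, 1.1, 170.5]
wrist_force: [0.8, 0.4, -0.1]
opening: 0.0255
```

```bash
python3 settle.py; python3 lt.py w19; python3 go.py .4523 .0334 .2 0
```

```text
2464 ((544.20166015625, 322.64605712890625), (61.777496337890625, 164.75328063964844), 80.81194305419922) 0.06583004324091278
t 24.8 tcp [0.5673 0.3185 0.181 ] rot [179.46   1.15 170.47] q1,q6 [ 29.4 -51. ] open 0.0256 F [-0.2 -0.5 -1.1]
to go units [  2.634 -12.001  -0.927] roll 28.412 n>= 19.8
```

View pics/w19.png

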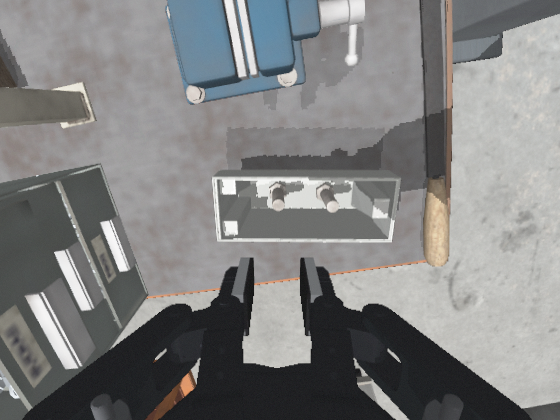

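```bash
cat >> go.py <<'E'
    o=get_obs();v=Ro.from_euler("xyz",o["tcp_rot"],degrees=True).as_matrix()[:,2];print("tilt deg x,y",np.degrees(v[:2]).round(2))
E
python3 go.py .4523 .0334 .26 180
```

```text
File "go.py", line 10
    o=get_obs();v=Ro.from_euler("xyz",o["tcp_rot"],degrees=True).as_matrix()[:,2];print("tilt deg x,y",np.degrees(v[:2]).round(2))
IndentationError: unexpected indent
```

```bash
python3 - <<'E'
s=open("go.py").read().replace('go(*map(float,sys.argv[1:5]))\n','go(*map(float,sys.argv[1:5]))\nif __name__=="__main__":\n');open("go.py","w").write(s)
E
python3 go.py .4523 .0334 .26 180
```

```text
t 24.8 tcp [0.5673 0.3185 0.181 ] rot [179.46   1.15 170.47] q1,q6 [ 29.4 -51. ] open 0.0256 F [-0.2 -0.5 -1.1]
to go units [  2.586 -11.978  -3.326] roll -1.588 n>= 6.3
tilt deg x,y [1.22 0.35]
```

arm_command --increments '[[[0.2,-0.8,-0.8],0],[[0.6,-2.6,-1.8],-0.3],[[1.0,-4.4,-2.8],-0.6],[[1.4,-6.2,-3.3],-0.9],[[1.7,-8.0,-3.3],-1.2]]' --claw -1

```text
time: 25.3
ee_pos: [0.4897, 0.1265, 0.2614]
tcp_rot: [179.6, 1.2, 177.8]
wrist_force: [0.1, -1.4, 1.2]
opening: 0.0857
```

```bash
python3 go.py .4523 .0334 .26 180
```

```text
t 25.3 tcp [0.4897 0.1265 0.2614] rot [179.6    1.25 177.79] q1,q6 [ 14.5 -73.3] open 0.0857 F [ 0.1 -1.4  1.2]
to go units [ 1.351e+00 -3.781e+00 -1.000e-03] roll -0.368 n>= 2.0
tilt deg x,y [1.26 0.35]
```

arm_command --increments '[[[0.5,-1.5,0],-0.2],[[1.0,-2.9,0],-0.37],[[1.35,-3.78,0],-0.37],[[1.35,-3.78,1.8],-0.37],[[1.35,-3.78,3.6],-0.37]]'

```text
time: 25.8
ee_pos: [0.4542, 0.0332, 0.1686]
tcp_rot: [179.6, 1.3, 179.9]
wrist_force: [1.3, 0.4, -0.6]
opening: 0.0855
```

```bash
python3 go.py .4523 .0334 .13 180
```

```text
t 25.8 tcp [0.4542 0.0332 0.1686] rot [179.64   1.34 179.92] q1,q6 [  4.  -85.9] open 0.0855 F [ 1.3  0.4 -0.6]
to go units [ 1.130e-01 -1.000e-03  1.542e+00] roll -0.014 n>= 0.8
tilt deg x,y [1.34 0.36]
```

```bash
for i in 1 2 3 4 5; do python3 -c "
from workcell import camera;camera('scene')"; python3 go.py .4523 .0334 .13 180 | sed -n '1p;3p'; done
```

```text
t 25.85 tcp [0.4504 0.0332 0.1593] rot [179.69   0.58 179.95] q1,q6 [  4.1 -85.9] open 0.0854 F [-0.4  0.1 -7.6]
tilt deg x,y [0.58 0.31]
t 25.9 tcp [0.4505 0.0335 0.163 ] rot [179.69   0.59 179.98] q1,q6 [  4.1 -85.9] open 0.0854 F [-1.   0.6 -0.2]
tilt deg x,y [0.59 0.31]
t 25.95 tcp [0.4521 0.0338 0.1671] rot [ 179.67    0.88 -179.99] q1,q6 [  4.1 -85.9] open 0.0852 F [-0.4  0.8  1.2]
tilt deg x,y [0.88 0.33]
t 26.0 tcp [0.4536 0.034  0.17  ] rot [ 179.65    1.14 -179.98] q1,q6 [  4.1 -85.9] open 0.0855 F [0.6 0.1 0.6]
tilt deg x,y [1.14 0.35]
t 26.05 tcp [0.4547 0.0341 0.1716] rot [ 179.64    1.32 -179.97] q1,q6 [  4.1 -85.9] open 0.0856 F [-0.1 -0.1  1.2]
tilt deg x,y [1.32 0.36]
```

arm_command --increments '[[[0,0,-1.5],0],[[0,0,-3.0],0],[[0,0,-3.0],0],[[0,0,-1.2],0],[[0,0,0.6],0]]'

```text
time: 26.55
ee_pos: [0.4573, 0.0346, 0.1593]
tcp_rot: [179.6, 1.7, -180.0]
wrist_force: [0.2, 0.3, -1.5]
opening: 0.0851
```

```bash
python3 -c "
from workcell import camera;camera('scene')"; python3 go.py .4523 .0334 .13 180 
```

```text
t 26.6 tcp [0.4533 0.0343 0.1499] rot [ 179.67    0.97 -179.95] q1,q6 [  4.2 -85.9] open 0.0849 F [-1.9  0.1 -7.2]
to go units [ 0.053 -0.042  0.794] roll 0.009 n>= 0.4
tilt deg x,y [0.97 0.34]
```

arm_command --increments '[[[0,0,-1.5],0],[[0,0,-3.0],0],[[0,0,-3.0],0],[[0,0,-1.2],0],[[0,0,0.6],0]]'

```text
time: 27.1
ee_pos: [0.4557, 0.0347, 0.1376]
tcp_rot: [179.6, 1.3, -179.9]
wrist_force: [0.6, -0.7, -1.4]
opening: 0.0857
```

```bash
python3 -c "
from workcell import camera;camera('scene')"; python3 go.py .4523 .0334 .13 180 
```

```text
t 27.15 tcp [0.4516 0.0344 0.1284] rot [ 179.7     0.6  -179.93] q1,q6 [  4.2 -85.9] open 0.0856 F [-2.2  0.2 -7.6]
to go units [-0.029 -0.039 -0.063] roll 0.011 n>= 0.0
tilt deg x,y [0.6 0.3]
```

arm_command --increments '[[[0,0,-1.5],0],[[0,0,-3.0],0],[[0,0,-3.0],0],[[0,0,-1.4],0],[[0,0,0.4],0]]'

```text
time: 27.65
ee_pos: [0.454, 0.0347, 0.1218]
tcp_rot: [179.7, 1.0, -179.9]
wrist_force: [0.5, -0.8, -0.7]
opening: 0.0853
```

```bash
python3 -c "
from workcell import camera;camera('scene')"; python3 go.py .4523 .0334 .13 180 
```

```text
t 27.7 tcp [0.4497 0.0344 0.1124] rot [ 179.72    0.25 -179.92] q1,q6 [  4.2 -85.9] open 0.0851 F [-2.5 -0.3 -7.7]
to go units [-0.106 -0.038 -0.702] roll 0.014 n>= 0.4
tilt deg x,y [0.24 0.28]
```

arm_command --increments '[[[-0.1,-0.04,-0.3],0],[[-0.1,-0.04,-0.3],0]]'

```text
time: 27.9
ee_pos: [0.4535, 0.0334, 0.1234]
tcp_rot: [179.7, 0.4, -179.9]
wrist_force: [0.3, -0.4, 0.6]
opening: 0.0851
```

```bash
python3 settle.py; python3 - <<'E'
from h import *
from workcell import get_obs,camera
o=get_obs();c=camera("wrist");np.savez("/tmp/w20.npz",ee_pos=o["ee_pos"],tcp_rot=o["tcp_rot"],**c)
cv2.imwrite("pics/w20.png",c["frame"][:,:,::-1]);P=cloud(c,o).reshape(-1,3)
m=(P[:,2]>.060)&(P[:,2]<.074)&(P[:,0]>.41)&(P[:,0]<.492)&(P[:,1]>-.1)&(P[:,1]<.125)
print(m.sum(),cv2.minAreaRect(P[m][:,:2].astype(np.float32)*1000))
E
python3 go.py .4518 .0337 .0505 180 
```

```text
4239 ((451.5746765136719, 33.918033599853516), (62.672950744628906, 164.74673461914062), 0.2991371750831604)
t 28.15 tcp [0.453  0.0335 0.1217] rot [ 179.71    0.38 -179.92] q1,q6 [  4.1 -86. ] open 0.0854 F [0.  0.1 0. ]
to go units [ 0.066 -0.005  2.846] roll 0.014 n>= 1.4
tilt deg x,y [0.38 0.29]
```

View pics/w20.png

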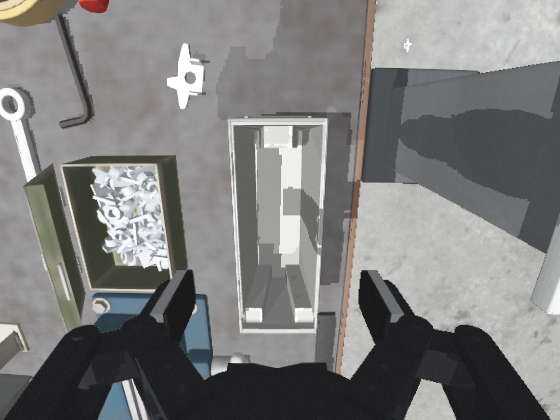

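arm_command --increments '[[[0.06,0,0.8],0],[[0.06,0,1.6],0],[[0.06,0,2.3],0],[[0.06,0,2.75],0],[[0.06,0,2.85],0]]'

```text
time: 28.65
ee_pos: [0.4516, 0.0338, 0.0497]
tcp_rot: [179.7, 0.3, -179.9]
wrist_force: [-0.3, -0.1, -0.3]
opening: 0.0857
```

```bash
python3 settle.py; python3 go.py .4518 .0337 .0505 180 
```

```text
t 28.85 tcp [0.4525 0.0339 0.0514] rot [ 179.7     0.45 -179.92] q1,q6 [  4.1 -86. ] open 0.0856 F [ 0.6 -0.2  0.2]
to go units [ 0.028 -0.007  0.035] roll 0.014 n>= 0.0
tilt deg x,y [0.45 0.3 ]
```

arm_command --increments '[[[0,0,0],0],[[0,0,0],0],[[0,0,0],0],[[0,0,0],0],[[0,0,0],0]]' --claw 1 --force 30

```text
time: 29.35
ee_pos: [0.453, 0.0339, 0.0524]
tcp_rot: [179.7, 0.5, -179.9]
wrist_force: [-0.9, 0.2, 5.3]
opening: 0.0617
```

```bash
python3 settle.py; python3 settle.py; python3 go.py .4518 .0337 .22 180 
```

```text
t 29.75 tcp [0.453  0.0339 0.0524] rot [ 179.7     0.53 -179.92] q1,q6 [  4.1 -86. ] open 0.0611 F [-1.4  0.9  6.1]
to go units [-0.015  0.027 -6.706] roll 0.014 n>= 3.4
tilt deg x,y [0.53 0.3 ]
```

arm_command --increments '[[[0,0,-0.4],0],[[0,0,-1.6],0],[[0,0,-3.2],0],[[0,0,-4.8],0],[[0,0,-6.0],0]]'

```text
time: 30.25
ee_pos: [0.4517, 0.0331, 0.2055]
tcp_rot: [179.7, 0.7, -179.9]
wrist_force: [0.2, 1.1, -1.9]
opening: 0.0615
```

```bash
python3 settle.py; python3 settle.py; python3 go.py .5445 .3238 .21 -99.4 
```

```text
t 30.65 tcp [0.451  0.0331 0.201 ] rot [ 179.71    0.4  -179.91] q1,q6 [  4.  -86.1] open 0.0615 F [-0.   0.6 -3.3]
to go units [-3.759 11.625 -0.275] roll -13.419 n>= 9.4
tilt deg x,y [0.4  0.29]
```

arm_command --increments '[[[-0.2,0.6,-0.3],-0.7],[[-0.55,1.7,-0.4],-2.0],[[-0.95,2.9,-0.4],-3.3],[[-1.35,4.1,-0.4],-4.6],[[-1.7,5.3,-0.4],-5.9]]'

```text
time: 31.15
ee_pos: [0.4932, 0.1667, 0.2109]
tcp_rot: [180.0, 0.4, -144.2]
wrist_force: [-0.5, 0.6, -1.5]
opening: 0.0615
```

```bash
python3 go.py .5445 .3238 .21 -99.4 
```

```text
t 31.15 tcp [0.4932 0.1667 0.2109] rot [ 179.97    0.41 -144.2 ] q1,q6 [  18.6 -107.2] open 0.0615 F [-0.5  0.6 -1.5]
to go units [-5.342  3.896  0.076] roll -7.466 n>= 5.2
tilt deg x,y [0.31 0.26]
```

arm_command --increments '[[[-1.0,0.75,0],-1.3],[[-2.0,1.5,0],-2.6],[[-3.0,2.2,0],-3.9],[[-3.9,2.85,0],-5.2],[[-4.7,3.4,0],-6.5]]'

```text
time: 31.65
ee_pos: [0.5386, 0.3056, 0.2102]
tcp_rot: [-179.9, 0.2, -104.8]
wrist_force: [0.4, -0.3, -1.5]
opening: 0.0614
```

```bash
python3 settle.py; python3 go.py .5445 .3238 .21 -99.4 
```

```text
t 31.85 tcp [0.5383 0.3043 0.2103] rot [-179.86    0.23 -105.26] q1,q6 [  29.5 -135.3] open 0.0613 F [ 0.5 -0.7 -3. ]
to go units [-0.816 -0.033  0.016] roll -0.977 n>= 0.7
tilt deg x,y [0.19 0.18]
```

arm_command --increments '[[[-0.4,0,0],-0.5],[[-0.8,-0.03,0],-0.98],[[-0.8,-0.03,0.6],-0.98],[[-0.8,-0.03,1.2],-0.98],[[-0.8,-0.03,1.4],-0.98]]'

```text
time: 32.35
ee_pos: [0.5437, 0.3222, 0.1736]
tcp_rot: [-180.0, 0.1, -99.5]
wrist_force: [0.2, -0.9, -1.3]
opening: 0.0617
```

```bash
python3 settle.py;python3 settle.py; python3 - <<'E'
from h import *
from workcell import get_obs,camera
o=get_obs()
for n in("wrist","scene","side"):
    c=camera(n);np.savez(f"/tmp/{n}21.npz",ee_pos=o["ee_pos"],tcp_rot=o["tcp_rot"],**c)
    f=c["frame"][:,:,::-1];cv2.imwrite(f"pics/{n}21.png",f if n=="wrist" else cv2.resize(f[150:300,100:300] if n=="scene" else f[150:300,150:350],None,fx=4,fy=4,interpolation=2))
for n in("wrist","scene"):
    c=load(n+"21");P=cloud(c,c).reshape(-1,3)
    for lo,hi in((.060,.072),(.165,.185)):
        m=(P[:,2]>lo)&(P[:,2]<hi)&(P[:,0]>.44)&(P[:,0]<.65)&(P[:,1]>.275)&(P[:,1]<.385)
        m&=c["frame"].reshape(-1,3).min(1)>90
        if m.sum()>3:print(n,lo,m.sum(),cv2.minAreaRect(P[m][:,:2].astype(np.float32)*1000),P[m].min(0),P[m].max(0))
E
python3 go.py .5445 .3238 .1124 -99.4
```

```text
wrist 0.06 159 ((624.89111328125, 309.81036376953125), (61.59733200073242, 1.5265311002731323), 80.66342163085938) [0.61921744 0.27953099 0.06004703] [0.62982753 0.34031129 0.06810522]
wrist 0.165 5951 ((551.8466796875, 320.87939453125), (81.80833435058594, 147.68655395507812), 80.77372741699219) [0.47761906 0.28074619 0.16500473] [0.62870766 0.36146667 0.184993  ]
scene 0.06 334 ((544.4205322265625, 326.3817443847656), (61.65890121459961, 168.283935546875), 80.81292724609375) [0.46032316 0.29741167 0.06005319] [0.62997327 0.36918233 0.07186512]
scene 0.165 434 ((540.7210693359375, 327.1270751953125), (73.35255432128906, 163.4257049560547), 76.51547241210938) [0.45856447 0.28961869 0.16501499] [0.62866397 0.36899187 0.18495791]
t 32.9 tcp [0.5445 0.3236 0.1757] rot [-179.82    0.23  -99.38] q1,q6 [  30.7 -139.9] open 0.0616 F [ 0.1  0.  -1.9]
to go units [0.003 0.009 2.533] roll 0.003 n>= 1.3
tilt deg x,y [0.21 0.19]
```

View pics/wrist21.png

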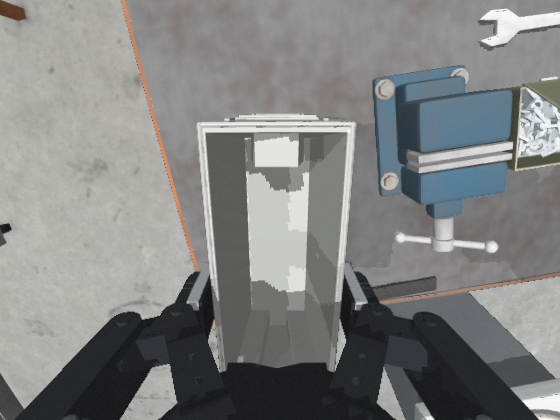

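View pics/scene21.png

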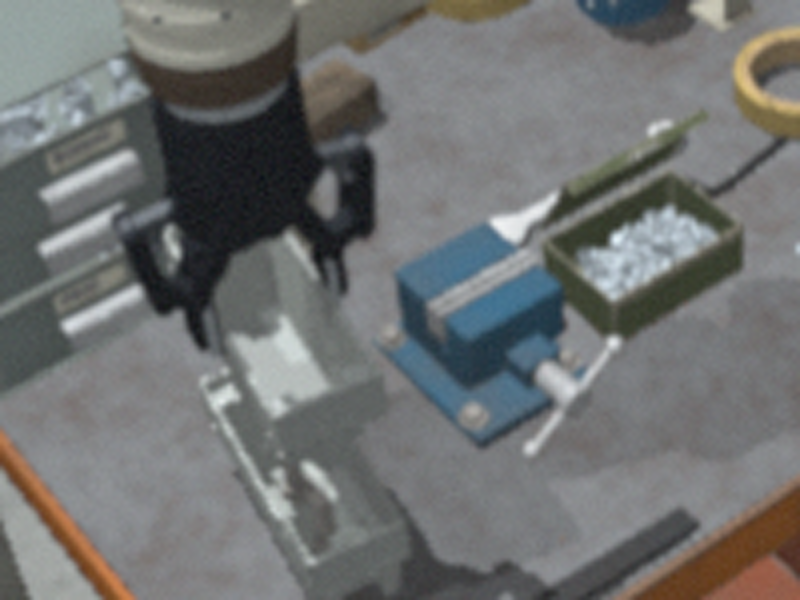

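View pics/side21.png

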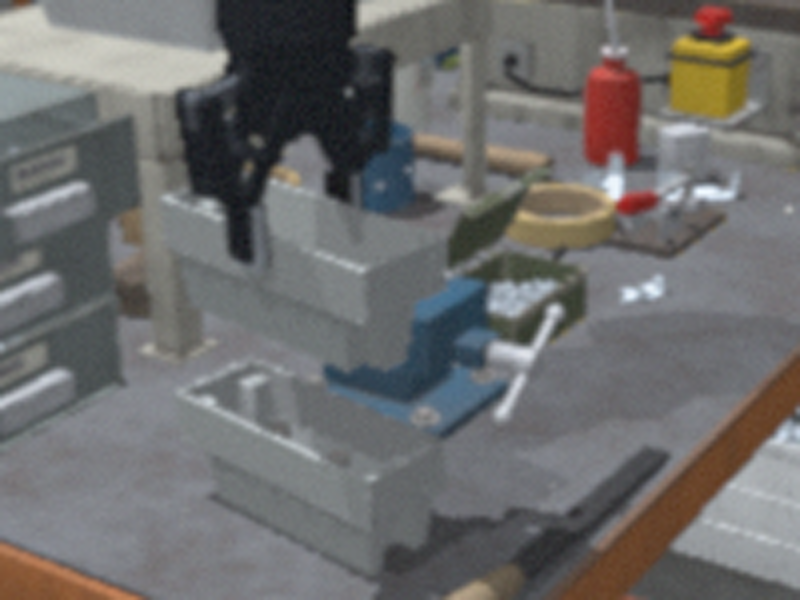

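```bash
python3 - <<'E'
from h import *
c=load("wrist21");P=cloud(c,c).reshape(-1,3)
a=np.array([np.cos(np.radians(-9.38)),np.sin(np.radians(-9.38))]);b=np.array([-a[1],a[0]]);C=np.array([.5443,.3232])
s=(P[:,:2]-C)@a;l=(P[:,:2]-C)@b
m=(P[:,2]>.186)&(P[:,2]<.197)&(s>.0)&(s<.1)&(abs(l)<.04)
print(m.sum(),"s",np.percentile(s[m],[0,1,50,99,100]),"l",np.percentile(l[m],[0,1,99,100]))
h=np.histogram(s[m],20);print(h[0],h[1].round(4))
m2=(P[:,2]>.056)&(P[:,2]<.072)&(s>.06)&(s<.1)&(abs(l)<.04)
print(m2.sum(),"s",np.percentile(s[m2],[0,1,50,99,100]),"l",np.percentile(l[m2],[0,1,99,100]),np.percentile(P[m2][:,2],[0,50,100]))
E
```

```text
5952 s [1.57202725e-06 1.41950969e-03 5.72150853e-02 8.04337898e-02
 8.05560618e-02] l [-0.03999784 -0.03585506  0.0358562   0.03992771]
[ 179  244  525  157  154  164  166  167  178  183  191  203  211  210
  220  226  237  227  370 1740] [0.     0.004  0.0081 0.0121 0.0161 0.0201 0.0242 0.0282 0.0322 0.0363
 0.0403 0.0443 0.0483 0.0524 0.0564 0.0604 0.0644 0.0685 0.0725 0.0765
 0.0806]
163 s [0.08092886 0.08092993 0.08169137 0.08247053 0.08247589] l [-0.03087495 -0.03030954  0.02991713  0.0307224 ] [0.05745582 0.06628929 0.06810522]
```

arm_command --increments '[[[0,-0.04,0.5],0],[[0,-0.04,1.0],0],[[0,-0.04,1.5],0],[[0,-0.04,1.8],0],[[0,-0.04,1.9],0]]'

```text
time: 33.4
ee_pos: [0.5451, 0.3233, 0.1264]
tcp_rot: [-179.9, 0.1, -99.4]
wrist_force: [-0.2, -0.5, -2.4]
opening: 0.0616
```

```bash
python3 settle.py;python3 settle.py; python3 - <<'E'
from h import *
from workcell import get_obs,camera
o=get_obs()
for n in("wrist","scene","side"):
    c=camera(n);np.savez(f"/tmp/{n}22.npz",ee_pos=o["ee_pos"],tcp_rot=o["tcp_rot"],**c)
    f=c["frame"][:,:,::-1];cv2.imwrite(f"pics/{n}22.png",f if n=="wrist" else cv2.resize(f[170:320,100:300] if n=="scene" else f[200:300,170:300],None,fx=4 if n=="scene" else 6,fy=4 if n=="scene" else 6,interpolation=2))
E
python3 go.py .5445 .3234 .1124 -99.4
```

```text
t 33.95 tcp [0.5458 0.3237 0.1285] rot [-179.81    0.24  -99.39] q1,q6 [  30.6 -140. ] open 0.0614 F [-0.2  0.2 -2.8]
to go units [0.022 0.05  0.642] roll 0.002 n>= 0.3
tilt deg x,y [0.23 0.2 ]
```

View pics/scene22.png

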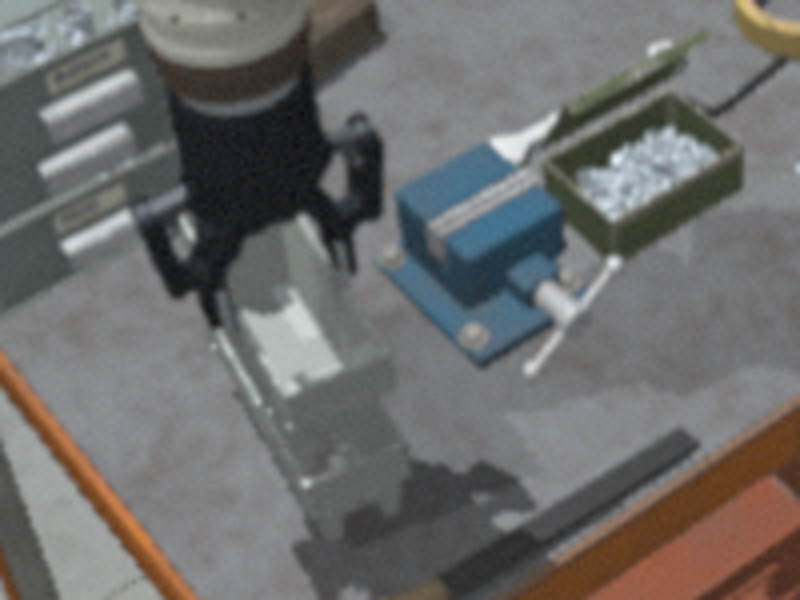

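View pics/side22.png

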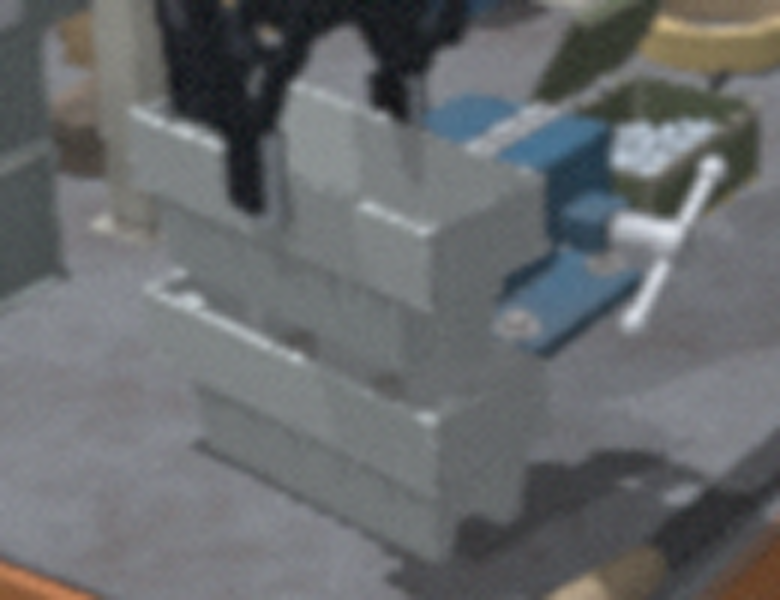

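arm_command --increments '[[[0,0.02,0.1],0],[[0,0.02,0.2],0],[[0,0.02,0.3],0],[[0,0.02,0.4],0]]'

```text
time: 34.35
ee_pos: [0.5452, 0.3237, 0.1181]
tcp_rot: [-179.8, 0.2, -99.4]
wrist_force: [-0.1, -0.3, -1.8]
opening: 0.0612
```

```bash
python3 settle.py; python3 go.py .5455 .3236 .1124 -99.4
```

```text
t 34.55 tcp [0.5453 0.3238 0.1183] rot [-179.82    0.23  -99.39] q1,q6 [  30.7 -139.9] open 0.0617 F [-0.5 -0.8 -2.7]
to go units [ 0.006 -0.01   0.238] roll 0.002 n>= 0.1
tilt deg x,y [0.22 0.2 ]
```

arm_command --increments '[[[0,0,0.06],0],[[0,0,0.12],0],[[0,0,0.17],0]]'

```text
time: 34.85
ee_pos: [0.5453, 0.3237, 0.114]
tcp_rot: [-179.8, 0.2, -99.4]
wrist_force: [-0.4, -0.8, -2.2]
opening: 0.0609
```

```bash
python3 settle.py; python3 go.py .5455 .3236 .1124 -99.4
```

```text
t 35.05 tcp [0.5452 0.3238 0.1141] rot [-179.82    0.23  -99.38] q1,q6 [  30.7 -139.9] open 0.0616 F [ 0.1 -1.3 -1.2]
to go units [ 0.005 -0.011  0.066] roll 0.003 n>= 0.0
tilt deg x,y [0.21 0.2 ]
```

arm_command --increments '[[[0,0,0.04],0],[[0,0,0.08],0],[[0,0,0.12],0]]'

```text
time: 35.35
ee_pos: [0.5457, 0.3238, 0.1124]
tcp_rot: [-179.7, 0.3, -99.4]
wrist_force: [-1.3, -3.1, 11.9]
opening: 0.0615
```

```bash
python3 settle.py; python3 go.py .5455 .3236 .1124 -99.4;  python3 - <<'E'
from h import *
from workcell import get_obs,camera
c=camera("side");f=c["frame"][:,:,::-1];cv2.imwrite("pics/side23.png",cv2.resize(f[200:300,170:300],None,fx=6,fy=6,interpolation=2))
E
```

```text
t 35.55 tcp [0.5457 0.3238 0.1125] rot [-179.72    0.29  -99.39] q1,q6 [  30.7 -139.9] open 0.0616 F [ 0.8 -1.9  5.7]
to go units [0.008 0.008 0.003] roll 0.001 n>= 0.0
tilt deg x,y [0.32 0.24]
```

View pics/side23.png

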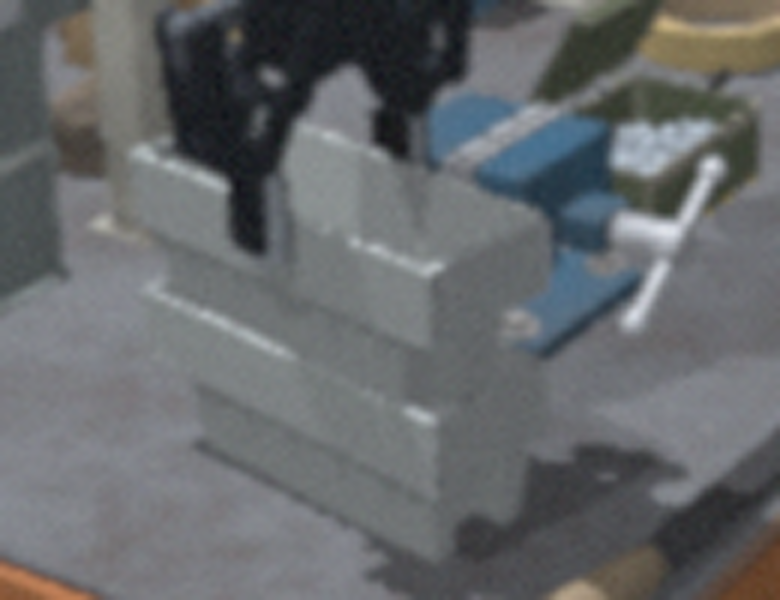

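arm_command --increments '[[[0,0,0],0],[[0,0,0],0],[[0,0,0],0],[[0,0,0],0],[[0,0,0],0]]' --claw -1

```text
time: 36.1
ee_pos: [0.5457, 0.3238, 0.1123]
tcp_rot: [-179.7, 0.3, -99.4]
wrist_force: [-0.1, 0.1, 0.2]
opening: 0.0855
```

```bash
python3 settle.py; python3 go.py .5455 .3236 .1124 -99.4;  python3 - <<'E'
from h import *
from workcell import get_obs,camera
c=camera("side");f=c["frame"][:,:,::-1];cv2.imwrite("pics/side24.png",cv2.resize(f[200:300,170:300],None,fx=6,fy=6,interpolation=2))
c=camera("wrist");f=c["frame"][:,:,::-1];cv2.imwrite("pics/wrist24.png",f)
E
```

```text
t 36.3 tcp [0.5457 0.3238 0.1124] rot [-179.73    0.28  -99.4 ] q1,q6 [  30.7 -139.9] open 0.0852 F [ 1.1  0.7 -0.2]
to go units [ 0.008  0.007 -0.001] roll 0.0 n>= 0.0
tilt deg x,y [0.31 0.24]
```

View pics/side24.png

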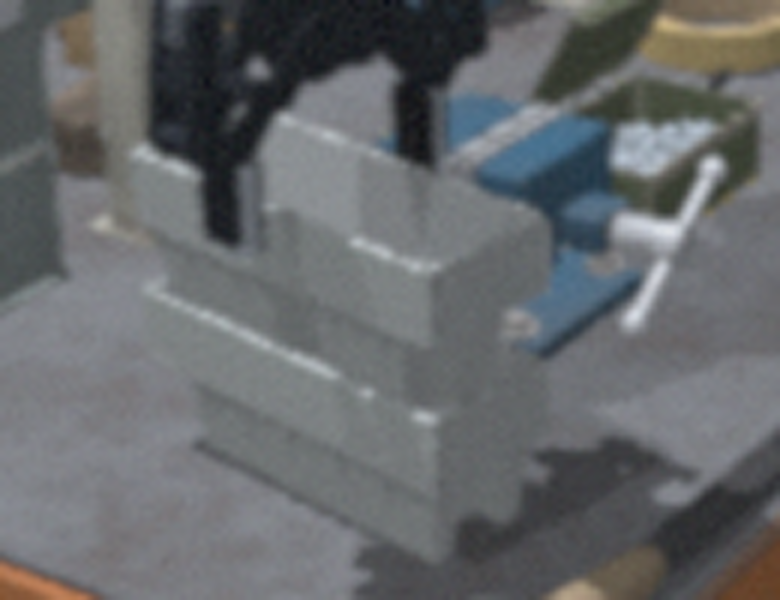

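View pics/wrist24.png

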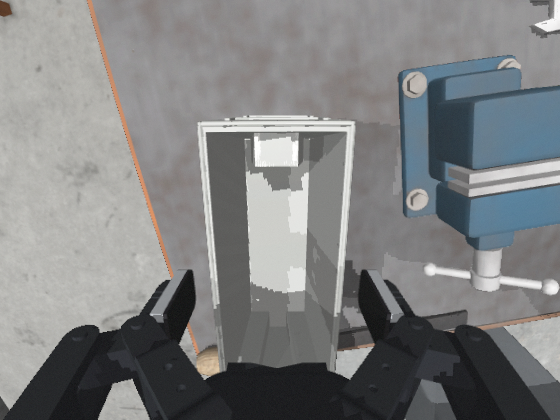

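Released and unmoved. I retreat straight up.

arm_command --increments '[[[0,0,-0.5],0],[[0,0,-1.5],0],[[0,0,-3.0],0],[[0,0,-4.2],0],[[0,0,-4.8],0]]'

```text
time: 36.9
ee_pos: [0.5455, 0.3236, 0.2369]
tcp_rot: [-179.5, 0.5, -99.4]
wrist_force: [0.7, 1.1, 0.0]
opening: 0.0854
```

```bash
python3 settle.py;python3 settle.py; python3 - <<'E'
from h import *
from workcell import get_obs,camera
o=get_obs();print(o["time"],o["ee_pos"],o["tcp_rot"],o["qd"].round(2))
for n in("wrist","scene","side"):
    c=camera(n);np.savez(f"/tmp/{n}25.npz",ee_pos=o["ee_pos"],tcp_rot=o["tcp_rot"],**c)
    f=c["frame"][:,:,::-1];cv2.imwrite(f"pics/{n}25.png",f if n!="scene" else cv2.resize(f[120:320,120:420],None,fx=2.6,fy=2.6,interpolation=2))
c=load("wrist25");P=cloud(c,c).reshape(-1,3)
m=(P[:,2]>.12)&(P[:,2]<.134)&(P[:,0]>.44)&(P[:,0]<.65)&(P[:,1]>.275)&(P[:,1]<.385)
r=cv2.minAreaRect(P[m][:,:2].astype(np.float32)*1000);print(m.sum(),r,np.median(P[m][:,2]))
a=np.array([np.cos(np.radians(-9.38)),np.sin(np.radians(-9.38))]);b=np.array([-a[1],a[0]])
s=(P[:,:2]-[.5443,.3232])@a;l=(P[:,:2]-[.5443,.3232])@b
z=P[:,2]
print("offset upper-lower mm",(np.array(r[0])-[544.3,323.2])@a,(np.array(r[0])-[544.3,323.2])@b)
for lo,hi in((-.08,-.04),(-.04,0),(0,.04),(.04,.08)):
    k=m&(s>lo)&(s<hi);print("rim z by s",lo,np.median(z[k]).round(4),[np.median(z[k&(l*t>.02)]).round(4) for t in(1,-1)])
E
```

```text
37.3 [0.544703   0.32305988 0.23110899] [-179.81619123    0.20947891  -99.39384006] [ 0.02 -0.04  0.35  0.14  0.11  0.02]
2777 ((544.2857055664062, 323.19049072265625), (62.40766906738281, 163.8496856689453), 80.92068481445312) 0.12597215836947231
offset upper-lower mm -0.012553467351892568 -0.011711859152582766
rim z by s -0.08 0.1256 [np.float64(0.1258), np.float64(0.126)]
rim z by s -0.04 0.126 [np.float64(0.126), np.float64(0.1261)]
rim z by s 0 0.1261 [np.float64(0.1261), np.float64(0.1262)]
rim z by s 0.04 0.126 [np.float64(0.126), np.float64(0.126)]
```

View pics/scene25.png

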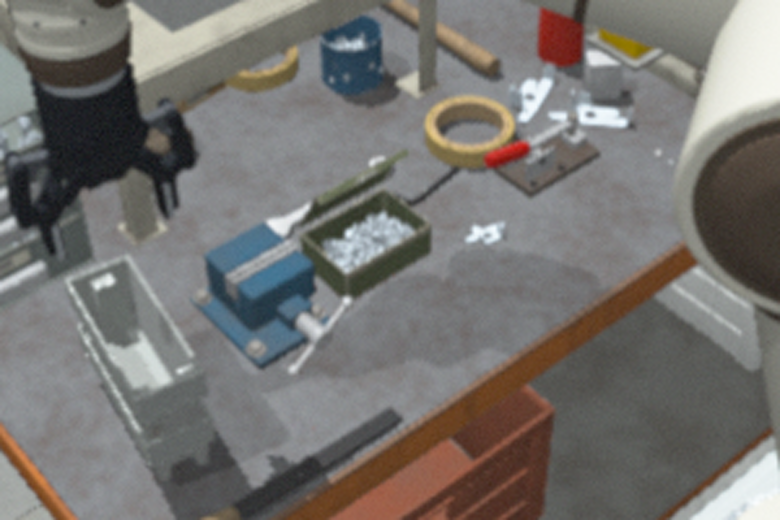

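View pics/side25.png

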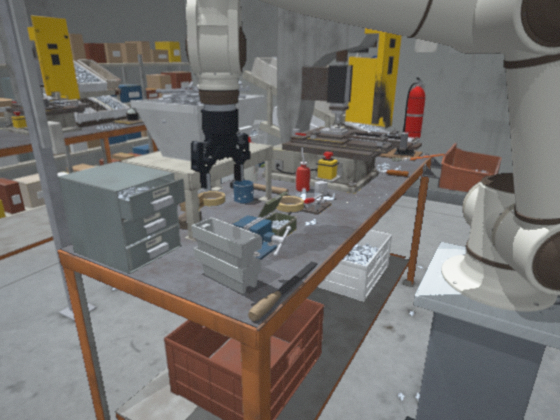

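View pics/wrist25.png

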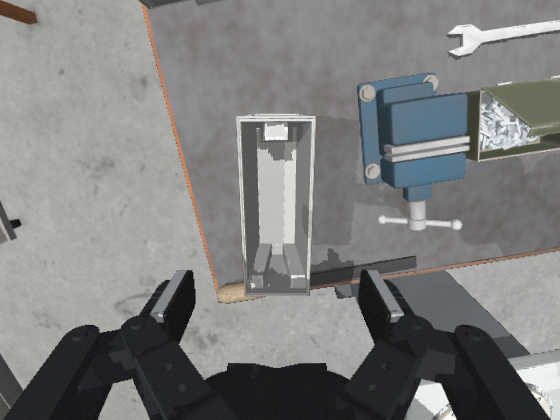

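```bash
python3 -c "
from workcell import job_done;print(job_done())"
```

```text
the job is handed in; nothing more can be done
None
```

The job was handed in at about 37.5 s, with the totes stacked end for end over the two bolts. No verdict came back.

**What I did:** I lifted the inner tote out and stood it at about (0.452, 0.034). Then I set both bolts upright in the lower tote, about 25 mm either side of its middle. I took the first tote again, turned it end for end and lowered it until the wrist force showed contact. That came at the height worked out for the ledges, and I released it there and backed off straight up.

**Last checks (wrist camera):**
- **Height:** the upper rim read 126.0 mm against 65.8 mm for the lower rim earlier, so the stack is 60.2 mm high where 60 is wanted.
- **Level:** the upper rim was even to about 0.5 mm all round.
- **Position:** the upper tote's centre was within about 1 mm of the lower one's and about 0.3° from parallel. Its notch end lies over the lower tote's tongue end, as wanted.
- **Bolts:** they were last seen standing before stacking, and the upper tote hides them now.
- **Bystanders:** nothing touched the spanner, latch or gauge block, and the clear ones looked unmoved. I did not measure their positions.

**Disagreements:**
- The scene camera placed the totes and bolts 3 to 6 mm further along y than the wrist camera. I went by the wrist camera, and the grasps agreed with it.
- The tool picked up about 1.3° of tilt during the moves. I brought it down to about 0.5° before picking up the tote again.

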